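# Fit and pin the stop arms on the stop rail

## Robot

A 7-joint arm with a two-finger parallel gripper is mounted at the origin on a cart in front of the work surface, level with it; the furniture and walls round the work are solid. World frame = base frame: x ahead of the robot, y to its left, z up, the work surface at z = 0. Lengths are in mm, angles in rad, forces in N, time in s.
With the tool pointing down it reaches from about 400 to 875 mm from the base axis. Payload 4.4 kg.
Tool frame: the origin (TCP) lies midway between the tips of the shut fingers; the grasp point (between the pads) lies 19 mm behind it (ctrl.pinch_z is the distance from the TCP to the grasp point, in mm); z points along the fingers, y is the line along which they close (so a half turn about z gives the same grasp; the last joint's range is limited). The gripper opens to 85 mm and grips with 20 to 120 N. Pads are 22 mm wide; open, the fingers measure 114 mm over their backs; the gripper's body (76 mm by 85 mm) begins 54 mm behind the grasp point. The pads swing forward as they close: fully open they stand 13 mm farther back than shut.
Start: joints at [1.247, 0.628, 0.038, 1.517, -0.027, 0.996, -0.02], TCP at [165.748, -628.527, 208.013] pointing down, gripper open.
Joint ranges: [-3.06, 3.06], [-0.37, 2.12], [-1.25, 1.32], [0.18, 2.47], [-1.1, 4.24], [0.23, 1.98], [-2.94, 2.94]. Speed limits (rad/s): [2.57, 2.57, 3.14, 3.14, 3.14, 3.14, 3.14].

## Interface

Orientations are given as [roll, pitch, yaw] about the fixed x, y, z axes, in that order (R = Rz(yaw) Ry(pitch) Rx(roll)).
In Python, from cell import read_state, cams, order, ctrl gives the robot as it stands.
- The arm moves only by the tool move_arm, never from a script. Its argument "targets" is text: rows parted by semicolons, each of 7 numbers parted by spaces: the gripper's target within -1 to 1 (fully open at 1, half-way at 0, shut at -1), then the shift along the tool's x, y, z in cm, then the turn, a rotation vector about the tool's x, y, z in degrees. A call has 1 to 5 rows; each row shifts and turns the commanded pose from where the row before left it, along the tool's axes as they then stand; what a row does not reach is not made up. A row lasts 1/12 s, in which the tool goes at most 41.7 mm and 7.16 degrees, less where a joint would pass 70% of its speed; a pose out of reach is approached as far as the arm can. A call with a gripper value outside its range is refused whole. The fingers move at their own pace and stop on an object; the grip force is fixed at half the most. Time passes only in rows, so rows that do not move let the fingers close. It gives the time, the measured TCP pose, the force, the opening and the grip force at its end, in the units of the state.
- read_state(): the state, without advancing time (a new reading comes with each control period).
- cams.get_image(name): name is "side" or "top" or "wrist"; returns a dict with "color" (400x640x3 uint8, red, green, blue), "fovy" (degrees; the focal length in pixels is half the picture's height over the tangent of half this angle, whatever the lens; pixels are square), "cx", "cy" (the principal point, pixels), "rvec" (rotation vector, rad) and "tvec" (3), from world to camera coordinates, as OpenCV has them. Camera axes: x right, y down, z forward; pixel columns grow to the right and rows downward; lengths in mm; the calibration is good to about 2 mm. A picture is of the moment at which its call begins. There is no depth.
- order.finish_job(): hands the job in; it is judged then, once.
The state is a dict: "clock": time; "qpos": joint angles; "qd": joint speeds; "tau": joint torques, N m; "eef_pos": TCP position; "tool_rot": TCP orientation; "force": force on the tool from outside, world axes, zero at the start; "torque": the same for the moment, N m; "width": finger opening in mm; "gripper_force": force on a finger pad.
Only numpy, scipy, OpenCV 4.12 (cv2) and the standard library are available. Lean on these libraries where they do the work, as an engineer would, in place of code of your own. Each camera call takes 0.05 s, during which the arm holds its last target. There are 200 camera calls.

## Task

Lift the lid off the pin box by its knob and set it upright on the bench clear of the box. Slide every stop arm on the bench, eye first, into a fork of the stop rail (any fork, one arm each), line up the holes and push a retaining pin from the box down through fork and arm until its head is fully home. Leave any pin you do not need in the box, put the lid back on fully seated, and leave the square and the marker where they are.

Things in the scene. Friction and masses are not known exactly. Their poses are not given: they have to be found in the camera images.
- stop_rail: fixed work-stop rail: dark steel base plate 160 (x) x 220 (y) x 8 mm with three grey forks in a row along y, 80 mm apart, open towards its -x, and a rest bar along y, 14 mm wide, top 30 mm above the bench, its middle 82 mm in front (-x) of the holes. The bench behind it (+x) is clear for 12 cm. Origin: centre of the plate's underside, z up. Forks are 50 mm wide.
- fork1 (a point): left (+y) fork: point on the axis of its upright 16 mm hole, at the lower lug's top face, 30 mm above the bench; x points into the fork, z up. Lower lug 22 mm thick; upper lug from 24 to 34 mm above this point; both have the hole, open from above. Slot between them 24 mm high, 40 wide between cheeks, mouth 22 mm in front (-x) of the hole, back wall 26 mm behind it.
- fork2 (a point): middle fork: point on the axis of its upright 16 mm hole, at the lower lug's top face, 30 mm above the bench; x points into the fork, z up. Lower lug 22 mm thick; upper lug from 24 to 34 mm above this point; both have the hole, open from above. Slot between them 24 mm high, 40 wide between cheeks, mouth 22 mm in front (-x) of the hole, back wall 26 mm behind it.
- fork3 (a point): right (-y) fork: point on the axis of its upright 16 mm hole, at the lower lug's top face, 30 mm above the bench; x points into the fork, z up. Lower lug 22 mm thick; upper lug from 24 to 34 mm above this point; both have the hole, open from above. Slot between them 24 mm high, 40 wide between cheeks, mouth 22 mm in front (-x) of the hole, back wall 26 mm behind it.
- arm1: loose stop arm, flat steel bar 130 (x) x 32 (y) x 16 mm, about 0.25 kg; origin: centre of its underside, z up. Upright 16 mm hole (eye) at x = +47 mm; at x = -45 mm a stop stud, 20 mm across, rises to 32 mm. Grip it across its width near the middle. In a fork it lies level on lower lug and rest bar. Arms are alike; one may be absent, and one may be knocked aside.
- arm1_eye (a point): centre of the eye of arm1, at the arm's underside; axes as the arm's
- arm2: loose stop arm, flat steel bar 130 (x) x 32 (y) x 16 mm, about 0.25 kg; origin: centre of its underside, z up. Upright 16 mm hole (eye) at x = +47 mm; at x = -45 mm a stop stud, 20 mm across, rises to 32 mm. Grip it across its width near the middle. In a fork it lies level on lower lug and rest bar. Arms are alike; one may be absent, and one may be knocked aside.
- arm2_eye (a point): centre of the eye of arm2, at the arm's underside; axes as the arm's
- arm3: loose stop arm, flat steel bar 130 (x) x 32 (y) x 16 mm, about 0.25 kg; origin: centre of its underside, z up. Upright 16 mm hole (eye) at x = +47 mm; at x = -45 mm a stop stud, 20 mm across, rises to 32 mm. Grip it across its width near the middle. In a fork it lies level on lower lug and rest bar. Arms are alike; one may be absent, and one may be knocked aside.
- arm3_eye (a point): centre of the eye of arm3, at the arm's underside; axes as the arm's
- pin1: loose steel retaining pin, 72 mm: shank 12 mm thick, 48 long, nose tapered over 11 mm to 4 mm; round knurled head 26 mm across, 24 high, to grip. Origin: centre of the tip, z towards the head. Starts upright in the pin box, head resting on the block, tip 6 mm above the bench. Fully home in a fork: tip 14 mm below the fork's point, head on the upper lug. Pins are alike; 0.08 kg.
- pin2: loose steel retaining pin, 72 mm: shank 12 mm thick, 48 long, nose tapered over 11 mm to 4 mm; round knurled head 26 mm across, 24 high, to grip. Origin: centre of the tip, z towards the head. Starts upright in the pin box, head resting on the block, tip 6 mm above the bench. Fully home in a fork: tip 14 mm below the fork's point, head on the upper lug. Pins are alike; 0.08 kg.
- pin3: loose steel retaining pin, 72 mm: shank 12 mm thick, 48 long, nose tapered over 11 mm to 4 mm; round knurled head 26 mm across, 24 high, to grip. Origin: centre of the tip, z towards the head. Starts upright in the pin box, head resting on the block, tip 6 mm above the bench. Fully home in a fork: tip 14 mm below the fork's point, head on the upper lug. Pins are alike; 0.08 kg.
- pin_box: fixed pin box: wooden block 56 (x) x 126 (y) x 54 mm with three 16 mm through holes at y = -40, 0 and +40 mm, in a plinth 84 x 154 x 12 mm. Origin: centre of the underside on the bench, z up.
- pin_lid: loose deep grey sheet-metal lid of the pin box, 72 (x) x 142 (y) x 72 mm, walls 4, open below, inside 68 deep, 0.25 kg; on top a round black knob 26 mm across, 80 to 102 mm above the lower rim. Origin: centre of the rim's plane, z up. Starts over the pins, rim on the plinth 12 mm above the bench, axes as the box's; lift it over 70 mm to clear the pin heads.
- try_square: bystander: try square, 75 (x) x 131 (y) x 24 mm, origin at the centre of its underside; not part of the job
- marker_pen: bystander: marker pen, 16 (x) x 122 (y) x 17 mm, origin at the centre of its underside; not part of the job
- vice_end (a point): middle, on the bench, of the far (+x) end of the fixed bench vice, which stands 137 mm high between this point and the robot and reaches 76 mm to either side in y; axes as the world's. Its body overhangs its foot a few mm on this side, so an arm knocked against it should be drawn away level before it is lifted.
- press_ball (a point): centre of the red ball, about 45 mm across, at the end of the fixed lever of the press at the back of the bench; the lever slopes from it down and away from the robot. Keep the wrist clear of it: between the pin box and the back of the rail, pass nearer to the robot.

How it is judged:
By the outcome, as a careful person would: the job done as asked, in the order asked, and still so for the second after the job is handed in, with the robot touching nothing.
Of arm1, arm2, arm3 only 2 to 3 are there at a start; the rules pass over those that are not, and their reading is None.
At some moment in a run one of arm1, arm2, arm3 may be knocked a few centimetres aside while the robot is not near it.
It also fails if it takes over 210 s, if anything falls off the work surface, if the arm or the gripper's body presses on something with over 40 N, if the wrist force passes 120 N, or if a joint passes its speed limit or range.

## Working session

There is one attempt and no reset: what is moved stays moved. The work goes in short steps, Python scripts to look and compute and a tool call to move; the robot and the scene stay as the last step left them, time stands still between calls to the robot, and variables do not carry over. Pictures are saved under pics/ and viewed, at most 14 in all, crops included, and the job is handed in when it is done.

Besides the shell and the picture viewer there is one more tool, called after "Call:" as a command line: name --argument value ..., lists and objects as JSON in quotes. move_arm: Moves the arm, as the interface text tells. Its arguments: {"type":"object","properties":{"targets":{"type":"string"}},"required":["targets"]}

```bash
mkdir -p pics; ls
cat > h.py <<'E'
import numpy as np, cv2
from cell import read_state, cams, order, ctrl
from scipy.spatial.transform import Rotation as Rot
def shot(n,save=None):
    d=cams.get_image(n)
    if save: cv2.imwrite('pics/'+save,d['color'][:,:,::-1])
    R=cv2.Rodrigues(np.array(d['rvec'],float))[0]; t=np.array(d['tvec'],float).ravel()
    f=200/np.tan(np.radians(d['fovy'])/2)
    return dict(im=d['color'],R=R,t=t,f=f,cx=d['cx'],cy=d['cy'])
def plane(c,u,v,z):
    r=c['R'].T@np.array([(u-c['cx'])/c['f'],(v-c['cy'])/c['f'],1]); o=-c['R'].T@c['t']
    return o+r*(z-o[2])/r[2]
def proj(c,p):
    q=c['R']@np.array(p,float)+c['t']; return q[:2]/q[2]*c['f']+[c['cx'],c['cy']]
E
python3 - <<'E'
from h import *
for n in ('top','side','wrist'):
    c=shot(n,n+'0.png'); print(n,-c['R'].T@c['t'],c['f'])
s=read_state();print(s)
E
python3 -c "
import cv2
print(0)"
```

```text
pics
top [ 449.72673345  161.48595055 1313.75316344] 421.64653529233055
side [ 101.54724408 1206.30275056  700.92780104] 368.18885898311083
wrist [ 229.73769157 -611.05348386  372.84304818] 320.7597616228805
{'clock': 0.15, 'qpos': array([ 1.24718322,  0.62913974,  0.0384658 ,  1.51809705, -0.02700849,
        0.9963037 , -0.02002677]), 'qd': array([ 4.52764738e-04, -3.49796934e-03,  5.23718643e-05, -3.25827326e-03,
       -3.12609922e-04,  1.14682613e-03, -8.35582262e-04]), 'tau': array([ 1.42137913e-03, -5.63799262e+01,  1.22776363e+00, -1.93651718e+01,
        1.12119410e-02,  7.37169175e-03,  1.83924351e-05]), 'eef_pos': array([ 165.62892381, -628.03946846,  207.30994078]), 'tool_rot': array([-3.14016310e+00,  9.21058842e-06,  2.57768582e-01]), 'force': array([ 0.61365872,  0.30114061, -1.12822654]), 'torque': array([-0.01865657,  0.05136604,  0.01142472]), 'gripper_force': 0.0, 'width': 85.09342233331367}
0
```

View pics/top0.png

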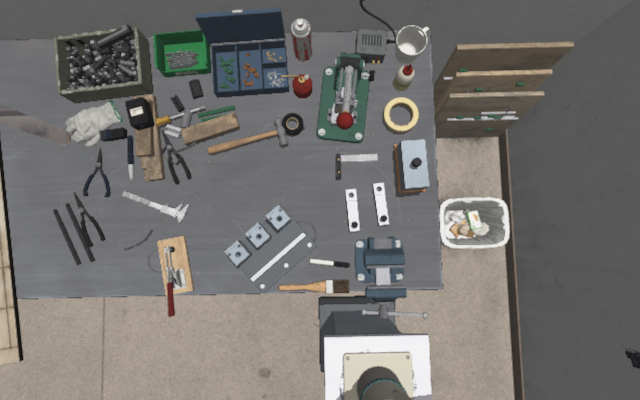

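View pics/side0.png

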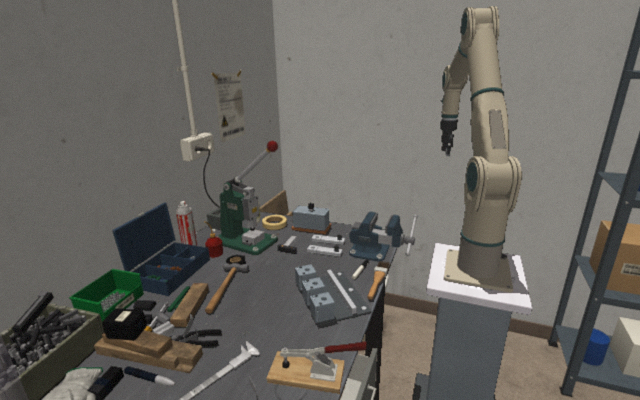

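The top view shows two stop arms, at about (352,210) and (380,204), the lidded box at (412,166) and the rail at (270,248). The red press ball is at (344,120) and the vice at (380,262). The square is at about (352,162) and the marker at (328,263).

Run:
```python
from h import *
c=shot('top')
im=cv2.cvtColor(c['im'],cv2.COLOR_RGB2BGR)
cv2.imwrite('pics/topc.png',cv2.resize(im[100:300,215:445],None,fx=3.4,fy=3,interpolation=cv2.INTER_CUBIC)[:600,:800])
s=shot('side')
for n,u,v,z in [('armA top',352,210,16),('armB',380,204,16),('knob',416,162,114),('f1',237,252,64),('f2',258,235,64),('f3',279,217,64),('vice',380,238,0)]:
    p=plane(c,u,v,z); print(n,p.round(),proj(s,p).round())
# ball triangulate
A=[];b=[]
for k,(u,v) in ((c,(344.5,120.5)),(s,(272,146))):
    P=np.hstack([k['R'],k['t'][:,None]]); x=(u-k['cx'])/k['f'];y=(v-k['cy'])/k['f']
    for r in (x*P[2]-P[0],y*P[2]-P[1]): A.append(r[:3]);b.append(-r[3])
r=np.linalg.lstsq(np.array(A),np.array(b),rcond=None); print('ball',r[0],r[1])
```

```text
armA top [532.  62.  16.] [325. 249.]
armB [548. -25.  16.] [329. 238.]
knob [ 659. -119.  114.] [311. 204.]
f1 [413. 408.  64.] [322. 298.]
f2 [461. 346.  64.] [314. 283.]
f3 [513. 283.  64.] [306. 269.]
vice [444. -23.   0.] [354. 246.]
ball [704.79475034 103.012822   408.0127833 ] [2.64623068]
```

View pics/topc.png

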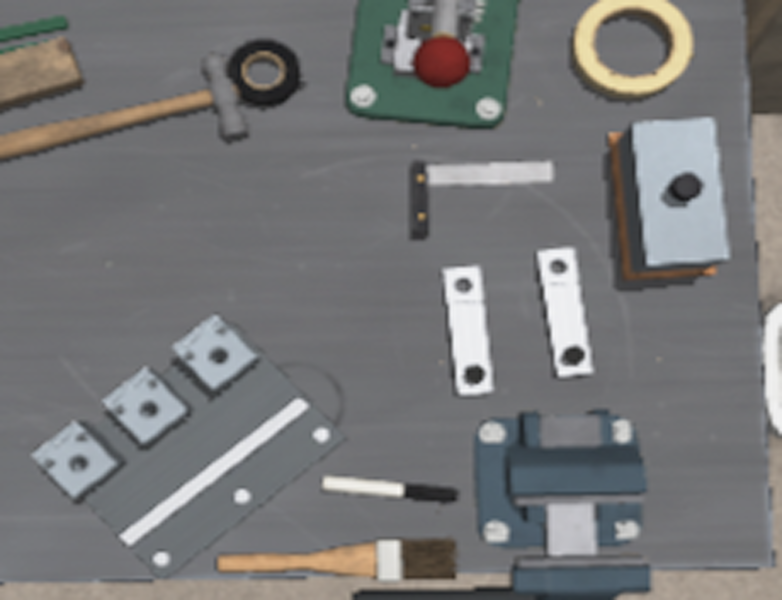

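Call:
move_arm --targets "1 3.02 -2.36 -0.9 0 0 0;1 3.02 -2.36 -0.9 0 0 0;1 3.02 -2.36 -0.9 0 0 0;1 3.02 -2.36 -0.9 0 0 0;1 3.02 -2.36 -0.9 0 0 0"

```text
clock: 0.67
eef_pos: [282.5, -474.3, 253.4]
tool_rot: [-3.141, -0.0, 0.257]
force: [0.8, 0.6, -0.2]
width: 85.6
gripper_force: 0.0
```

Call:
move_arm --targets "1 3.02 -2.36 -0.9 0 0 0;1 3.02 -2.36 -0.9 0 0 0;1 3.02 -2.36 -0.9 0 0 0;1 3.02 -2.36 -0.9 0 0 0;1 3.02 -2.36 -0.9 0 0 0"

```text
clock: 1.08
eef_pos: [398.4, -321.6, 298.6]
tool_rot: [3.141, -0.0, 0.258]
force: [0.3, -0.3, -0.3]
width: 85.2
gripper_force: 0.0
```

Call:
move_arm --targets "1 3.02 -2.36 -0.9 0 0 0;1 3.02 -2.36 -0.9 0 0 0;1 3.02 -2.36 -0.9 0 0 0;1 3.02 -2.36 0 0 0 0;1 3.02 -2.36 0 0 0 0"

```text
clock: 1.5
eef_pos: [514.7, -169.2, 325.9]
tool_rot: [3.141, -0.001, 0.258]
force: [0.7, -0.8, -0.5]
width: 85.1
gripper_force: 0.0
```

Call:
move_arm --targets "1 3.02 -2.36 0 0 0 0;1 3.02 -2.36 0 0 0 0;1 0 0 0 0 0 4.5;1 0 0 0 0 0 4.5;1 0 0 0 0 0 0"

```text
clock: 1.92
eef_pos: [560.0, -108.9, 324.7]
tool_rot: [3.142, 0.001, 0.1]
force: [-0.1, -0.1, -0.3]
width: 85.2
gripper_force: 0.0
```

```bash
cat >> h.py <<'E'
def go(x,y,z,yaw=None,per=3.9):
    """print tool-frame deltas (cm, deg) from the measured pose"""
    s=read_state(); r=Rot.from_euler('xyz',s['tool_rot']).as_matrix()
    d=r.T@(np.array([x,y,z])-s['eef_pos'])/10
    yw=s['tool_rot'][2]; n=int(np.ceil(np.linalg.norm(d)/per))
    print('pose',s['eef_pos'].round(1),s['tool_rot'].round(3),'F',s['force'].round(1),'t',s['clock'])
    print('delta cm',d.round(2),'n',n,'per',(d/max(n,1)).round(3),'turn z',None if yaw is None else round(-np.degrees((yaw-yw+np.pi/2)%np.pi-np.pi/2),2))
E
python3 - <<'E'
from h import *
c=shot('wrist','w1.png'); print(-c['R'].T@c['t'],c['R'][2],c['cx'],c['cy']); s=read_state(); print(s['eef_pos'],s['tool_rot'])
E
```

```text
[ 626.10210747 -102.06877472  490.29615503] [-0.26346583 -0.02619543 -0.964313  ] 320.1865622070502 205.1225894573027
[ 559.789709   -109.54267804  324.81815049] [3.14130123e+00 5.78286688e-04 1.02642717e-01]
```

View pics/w1.png

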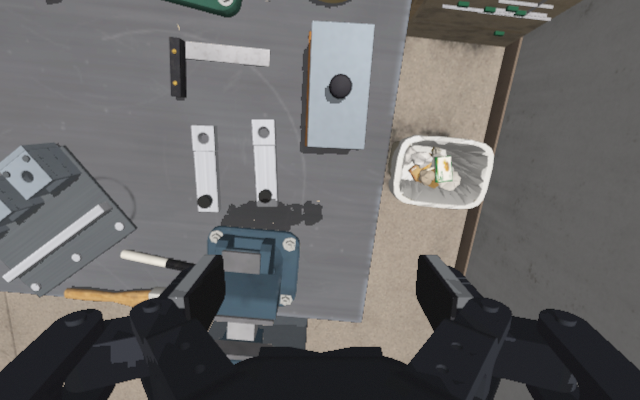

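The wrist view shows the knob at (340,86), the lid top from (313,22) to (363,148), arms with eyes at (203,138) and (263,131) and studs at (205,202) and (265,196), and fork 3 at left (28,176).

```bash
cat >> h.py <<'E'
def blobs(mask,amin,amax=1e9):
    out=[]
    for k in cv2.findContours(mask.astype(np.uint8),cv2.RETR_EXTERNAL,cv2.CHAIN_APPROX_NONE)[0]:
        a=cv2.contourArea(k)
        if amin<a<amax: out.append((a,k))
    return out
def arms(c):
    im=c['im'].astype(int); m=(im.min(2)>165)&(np.ptp(im,2)<25); m[290:]=0
    m=cv2.morphologyEx(m.astype(np.uint8),cv2.MORPH_CLOSE,np.ones((15,15)))
    for a,k in blobs(m,300):
        p=np.array([plane(c,*q[0],16)[:2] for q in k],np.float32)
        (x,y),(w,h),an=cv2.minAreaRect(p)
        if w<h: w,h,an=h,w,an+90
        print('white',k.reshape(-1,2).mean(0).round(),'centre',np.round([x,y],1),'size',np.round([w,h],1),'yaw',round(np.radians((an+90)%180-90),3))
E
python3 - <<'E'
from h import *
c=shot('wrist'); arms(c)
im=c['im'].astype(int)
m=(im.max(2)<60); roi=np.zeros_like(m); roi[60:115,315:368]=1
for a,k in blobs(m&roi,100):
    (u,v),r=cv2.minEnclosingCircle(k); print('knob',u,v,r,plane(c,u,v,114),plane(c,u,v,103))
m=(np.abs(im-[150,165,178]).max(2)<35); roi[:]=0; roi[10:160,295:385]=1
print(im[50,345],im[120,330],im[176,45])
for a,k in blobs(m&roi,2000):
    p=np.array([plane(c,*q[0],84)[:2] for q in k],np.float32); print('lid',cv2.minAreaRect(p))
E
```

```text
white [143. 258.] centre [379.7 159.9] size [72.6 14.4] yaw 1.438
white [ 49. 245.] centre [383.9 304.7] size [225.8  26. ] yaw -0.902
white [ 23. 173.] centre [500.9 330.5] size [56.2 51.9] yaw 0.699
white [442. 172.] centre [ 563.8 -292. ] size [143.5 106.4] yaw -1.562
white [204. 167.] centre [533.4  61.4] size [129.3  32.2] yaw 0.072
white [264. 159.] centre [556.1 -26.4] size [118.2  32.4] yaw 0.114
white [227.  53.] centre [696.3  31.2] size [112.4  21.5] yaw -1.557
white [339.  83.] centre [ 668.2 -124. ] size [162.8  81.8] yaw 0.05
white [499.   8.] centre [ 784.5 -319.5] size [143.8  23.4] yaw -1.468
[184 192 199] [172 180 187] [163 171 178]
lid ((662.0328979492188, -121.02625274658203), (141.72067260742188, 71.35729217529297), 2.87284517288208)
```

Run:
```python
from h import *
go(662,-121,200,0.05)
```

```text
pose [ 559.7 -109.9  324.9] [3.141 0.    0.103] F [-0.  -0.8  0.2] t 2.0167
delta cm [10.07  2.15 12.49] n 5 per [2.013 0.43  2.498] turn z 3.01
```

Call:
move_arm --targets "1 2.01 0.43 2.5 0 0 0;1 2.01 0.43 2.5 0 0 0;1 2.01 0.43 2.5 0 0 0;1 2.01 0.43 2.5 0 0 0;1 2.01 0.43 2.5 0 0 3"

```text
clock: 2.43
eef_pos: [662.7, -122.0, 199.1]
tool_rot: [-3.142, -0.0, 0.049]
force: [-0.5, 0.3, 0.8]
width: 85.6
gripper_force: 0.0
```

Call:
move_arm --targets "1 0 0 3 0 0 0;1 0 0 3 0 0 0;1 0 0 2.5 0 0 0;1 0 0 2 0 0 0;1 0 0 0.7 0 0 0"

```text
clock: 2.85
eef_pos: [659.3, -121.4, 84.4]
tool_rot: [-3.14, 0.006, 0.049]
force: [-0.8, 0.6, -0.3]
width: 85.1
gripper_force: 0.0
```

Call:
move_arm --targets "-1 0 0 0 0 0 0;-1 0 0 0 0 0 0;-1 0 0 0 0 0 0;-1 0 0 0 0 0 0;-1 0 0 0 0 0 0"

```text
clock: 3.27
eef_pos: [663.0, -121.1, 89.6]
tool_rot: [3.141, -0.003, 0.048]
force: [0.1, -0.6, 0.5]
width: 25.7
gripper_force: 0.9
```

Call:
move_arm --targets "-1 0 0 0 0 0 0;-1 0 0 0 0 0 0;-1 0 0 0 0 0 0;-1 0 0 0 0 0 0;-1 0 0 0 0 0 0"

```text
clock: 3.68
eef_pos: [664.3, -120.9, 90.8]
tool_rot: [3.141, -0.005, 0.049]
force: [0.9, 0.3, 7.8]
width: -0.1
gripper_force: 4.0
```

Run:
```python
from h import *
c=shot('wrist','w2.png'); print(read_state()['width'],read_state()['force'],read_state()['clock'],proj(c,(662,-121,103)))
```

```text
0.03645499060152046 [0.16373701 0.70281234 8.08585899] 3.7333 [320.54772052 254.46334013]
```

View pics/w2.png

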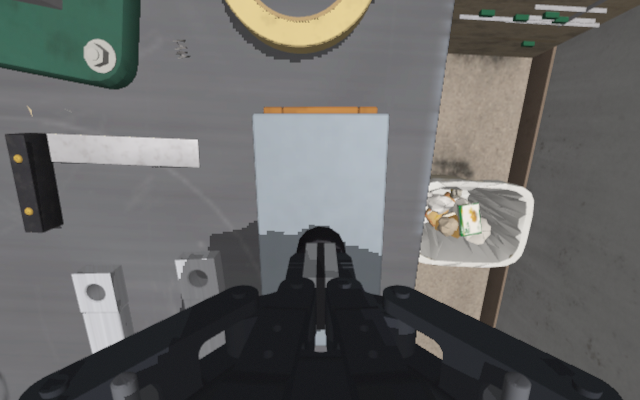

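The fingers have shut just behind the knob, on the robot side. The knob shows ahead of them at about (320,238), so I will open, rise and measure again.

Call:
move_arm --targets "1 0 0 0 0 0 0;1 0 0 0 0 0 0;1 0 0 0 0 0 0;1 0 0 0 0 0 0;1 0 0 -1 0 0 0"

```text
clock: 4.15
eef_pos: [661.0, -120.9, 97.4]
tool_rot: [-3.141, 0.002, 0.048]
force: [-0.7, -0.7, -0.4]
width: 60.8
gripper_force: 0.0
```

Call:
move_arm --targets "1 -1 0 -3 0 0 0;1 -1 0 -3 0 0 0;1 -1 0 -3 0 0 0;1 -1 0 0 0 0 0;1 0 0 0 0 0 0"

```text
clock: 4.57
eef_pos: [621.6, -123.3, 191.0]
tool_rot: [3.141, -0.003, 0.048]
force: [-0.7, 0.1, -1.3]
width: 84.9
gripper_force: 0.0
```

```bash
cat >> h.py <<'E'
def lid(c,z=84):
    im=c['im'].astype(int)
    u,v=proj(c,(668,-121,z)); m=(im.min(2)>125)&(np.ptp(im,2)<35)
    m=m.astype(np.uint8); lab=cv2.connectedComponents(m)
    for a,k in blobs(m,1500):
        p=np.array([plane(c,*q[0],z)[:2] for q in k],np.float32); r=cv2.minAreaRect(p)
        if min(r[1])>45: print('lid',np.round(r[0],1),np.round(r[1],1),round(r[2],2))
    m=im.max(2)<70; H=np.zeros_like(m); u,v=proj(c,(668,-121,110)).astype(int); H[max(v-45,0):v+45,u-45:u+45]=1
    for a,k in blobs(m&H,100):
        (u,v),r=cv2.minEnclosingCircle(k); print('knob',np.round([u,v,r]),plane(c,u,v,z+24).round(1))
E
python3 - <<'E'
from h import *
c=shot('wrist','w3.png'); lid(c); print(read_state()['eef_pos'])
E
```

```text
lid [ 663.4 -120.8] [139.1  71.8] 2.88
lid [ 602.  -235.6] [301.1 106.2] 0.21
knob [320. 152.  17.] [ 662. -121.  108.]
[ 621.65056167 -122.9515264   189.4220198 ]
```

View pics/w3.png

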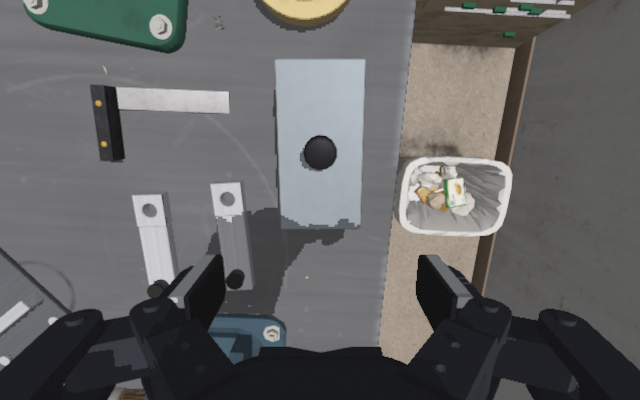

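Run:
```python
from h import *
a=cv2.imread('pics/w2.png'); cv2.imwrite('pics/w2c.png',cv2.resize(a[210:360,220:420],None,fx=4,fy=4,interpolation=cv2.INTER_CUBIC)); print(ctrl.pinch_z)
```

```text
18.700000000000003
```

View pics/w2c.png

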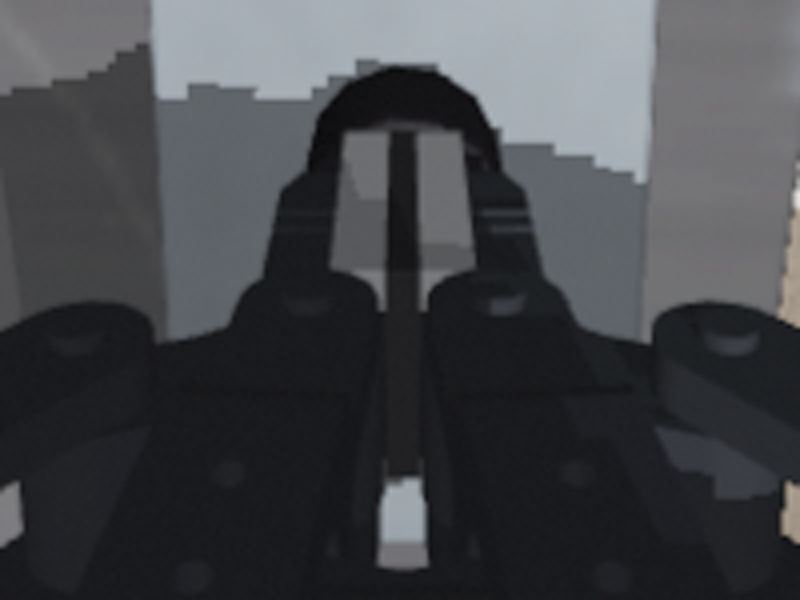

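Run:
```python
from h import *
# w2 camera: same relative pose to tool as now; predict where TCP-relative points project
c=shot('wrist'); s=read_state(); r=Rot.from_euler('xyz',s['tool_rot']).as_matrix(); p=s['eef_pos']
for dz in (0,-5,-10,-19,-24,-30): print(dz,proj(c,p+r@np.array([0,0,dz])).round(1), proj(c,p+r@np.array([11,0,dz])).round(1),proj(c,p+r@np.array([-11,0,dz])).round(1))
print(p,s['tool_rot'],s['force'])
```

```text
0 [320.1 240.6] [320.1 221.8] [320.2 258.8]
-5 [320.1 244. ] [320.1 224.8] [320.2 262.7]
-10 [320.1 247.7] [320.1 227.9] [320.2 266.8]
-19 [320.1 254.7] [320.1 234. ] [320.2 274.7]
-24 [320.1 259. ] [320.1 237.6] [320.2 279.5]
-30 [320.1 264.4] [320.1 242.4] [320.2 285.7]
[ 621.79226509 -122.68068112  188.29832653] [-3.14129630e+00  1.88591309e-04  4.83645864e-02] [-1.20615158  0.26926701 -0.21202027]
```

The enlarged crop shows the finger tips at about (320,242), shut on top of the knob rather than around it. The tips reach less deep than I assumed, so I will go down half open in small steps and watch the force.

Run:
```python
from h import *
go(662,-121,95,0.05)
```

```text
pose [ 621.8 -122.7  188.3] [-3.141  0.     0.048] F [-1.2  0.3 -0.2] t 4.6667
delta cm [4.03 0.03 9.33] n 3 per [1.342 0.01  3.11 ] turn z -0.09
```

Call:
move_arm --targets "0 2 0 0 0 0 0;0 2 0 2 0 0 0;0 0 0 2.5 0 0 0;0 0 0 2.5 0 0 0;0 0 0 2.2 0 0 0"

```text
clock: 5.08
eef_pos: [661.4, -120.2, 92.7]
tool_rot: [-3.141, 0.003, 0.049]
force: [-0.5, -0.3, -1.0]
width: 42.7
gripper_force: 0.0
```

Call:
move_arm --targets "0 0 0 0 0 0 0;0 0 0 0 0 0 0;0 0 0 0 0 0 0"

```text
clock: 5.33
eef_pos: [662.8, -120.9, 96.5]
tool_rot: [-3.142, -0.001, 0.049]
force: [0.9, 0.3, 0.7]
width: 42.7
gripper_force: 0.0
```

Call:
move_arm --targets "0 0 0 0.3 0 0 0;0 0 0 0.3 0 0 0;0 0 0 0 0 0 0"

```text
clock: 5.58
eef_pos: [662.3, -121.0, 90.6]
tool_rot: [3.141, -0.001, 0.048]
force: [0.1, -0.8, -0.3]
width: 42.4
gripper_force: 0.0
```

Call:
move_arm --targets "0 0 0 0.2 0 0 0;0 0 0 0.2 0 0 0;0 0 0 0 0 0 0"

```text
clock: 5.83
eef_pos: [661.8, -121.0, 85.8]
tool_rot: [-3.142, 0.0, 0.048]
force: [-0.1, -0.4, 0.2]
width: 42.8
gripper_force: 0.0
```

Call:
move_arm --targets "0 0 0 0.2 0 0 0;0 0 0 0.2 0 0 0;0 0 0 0 0 0 0"

```text
clock: 6.08
eef_pos: [661.7, -120.9, 81.5]
tool_rot: [-3.141, 0.001, 0.048]
force: [-0.6, 0.1, -0.4]
width: 42.4
gripper_force: 0.0
```

Call:
move_arm --targets "0 0 0 0.2 0 0 0;0 0 0 0.1 0 0 0;0 0 0 0 0 0 0"

```text
clock: 6.33
eef_pos: [661.9, -121.0, 78.7]
tool_rot: [-3.142, 0.0, 0.048]
force: [0.8, -0.1, -0.8]
width: 42.6
gripper_force: 0.0
```

Run:
```python
from h import *
c=shot('wrist'); cv2.imwrite('pics/w4.png',cv2.resize(c['im'][170:370,200:440,::-1],None,fx=3,fy=3)); go(662,-121,78)
```

```text
pose [ 662.  -121.    78.9] [-3.142  0.     0.048] F [-0.   1.1 -0.4] t 6.3833
delta cm [0.   0.   0.09] n 1 per [0.003 0.005 0.086] turn z None
```

View pics/w4.png

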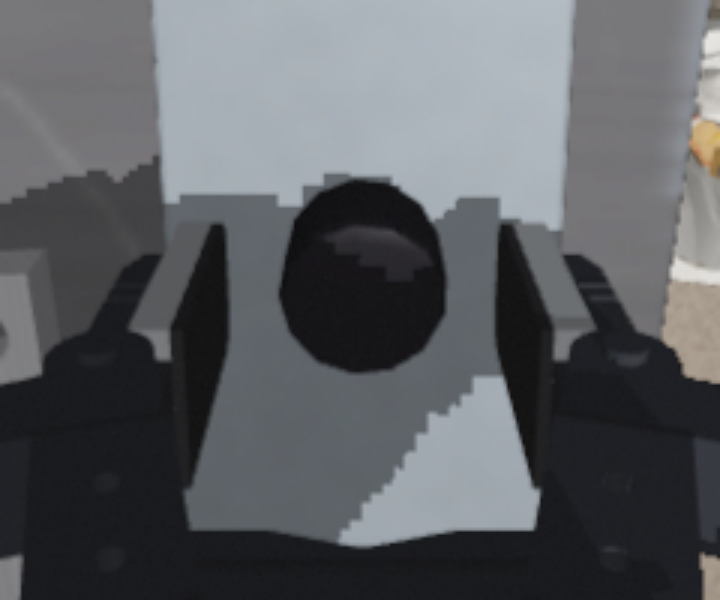

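The picture shows the pads straddling the knob with no contact at TCP 79. I will go lower, watching the force, and then close.

Call:
move_arm --targets "0 0 0 0.2 0 0 0;0 0 0 0.2 0 0 0;0 0 0 0 0 0 0"

```text
clock: 6.63
eef_pos: [661.8, -120.9, 74.6]
tool_rot: [-3.141, 0.001, 0.048]
force: [0.2, -0.4, -0.7]
width: 42.8
gripper_force: 0.0
```

Call:
move_arm --targets "0 0 0 0.2 0 0 0;0 0 0 0.2 0 0 0;0 0 0 0 0 0 0"

```text
clock: 6.88
eef_pos: [661.7, -120.9, 70.5]
tool_rot: [-3.141, 0.001, 0.048]
force: [-0.3, 0.8, 0.5]
width: 42.8
gripper_force: 0.0
```

Call:
move_arm --targets "-1 0 0 0 0 0 0;-1 0 0 0 0 0 0;-1 0 0 0 0 0 0;-1 0 0 0 0 0 0;-1 0 0 0 0 0 0"

```text
clock: 7.3
eef_pos: [662.1, -121.3, 71.2]
tool_rot: [3.141, -0.0, 0.048]
force: [-0.6, -1.5, 0.7]
width: 23.8
gripper_force: 58.9
```

Call:
move_arm --targets "-1 0 0 0 0 0 0;-1 0 0 0 0 0 0;-1 0 0 0 0 0 0"

```text
clock: 7.55
eef_pos: [662.2, -121.3, 71.2]
tool_rot: [3.141, -0.0, 0.048]
force: [-0.6, -1.9, 2.3]
width: 23.7
gripper_force: 59.0
```

Call:
move_arm --targets "-1 0 0 -1 0 0 0;-1 0 0 -2 0 0 0;-1 0 0 -2.5 0 0 0;-1 0 0 -2.5 0 0 0;-1 0 0 -2.5 0 0 0"

```text
clock: 7.97
eef_pos: [661.4, -120.2, 177.0]
tool_rot: [-3.141, 0.001, 0.049]
force: [0.4, 0.2, -2.8]
width: 23.5
gripper_force: 59.1
```

Run:
```python
from h import *
go(560,0,175); go(620,195,175)
print(read_state()['gripper_force'],read_state()['width']); c=shot('wrist')
for p in ((662,-121,78),(622,-123,78),(702,-119,78)): print(proj(c,p))
```

```text
pose [ 661.4 -120.2  177. ] [-3.141e+00  1.000e-03  4.900e-02] F [ 0.4  0.2 -2.8] t 7.9667
delta cm [ -9.54 -12.5    0.22] n 5 per [-1.909 -2.501  0.044] turn z None
pose [ 661.4 -120.2  177. ] [-3.141e+00  1.000e-03  4.900e-02] F [ 0.4  0.2 -2.8] t 7.9667
delta cm [ -2.6  -31.69   0.23] n 9 per [-0.289 -3.521  0.026] turn z None
59.10746097564697 23.515021721487255
[321.52699385 197.35670062]
[321.53592495 241.38189756]
[321.51733802 149.75905084]
```

Call:
move_arm --targets "-1 -1.91 -2.5 0 0 0 0;-1 -1.91 -2.5 0 0 0 0;-1 -1.91 -2.5 0 0 0 0;-1 -1.91 -2.5 0 0 0 0;-1 -1.91 -2.5 0 0 0 0"

```text
clock: 8.43
eef_pos: [559.1, 0.7, 176.0]
tool_rot: [-3.141, 0.001, 0.049]
force: [0.5, 0.9, -2.6]
width: 23.8
gripper_force: 59.3
```

Call:
move_arm --targets "-1 0 -3.2 0 0 0 0;-1 0.5 -3.5 0 0 0 0;-1 0.5 -3.5 0 0 0 0;-1 2 -3 0 0 0 0;-1 2 -3 0 0 0 0"

```text
clock: 8.85
eef_pos: [601.9, 166.0, 176.3]
tool_rot: [-3.141, 0.001, 0.05]
force: [0.6, -0.7, -3.1]
width: 23.9
gripper_force: 59.3
```

Call:
move_arm --targets "-1 1.94 -3 0 0 0 0;-1 0 0 2 0 0 0;-1 0 0 2.5 0 0 0;-1 0 0 2.5 0 0 0;-1 0 0 2 0 0 0"

```text
clock: 9.27
eef_pos: [619.3, 194.7, 84.0]
tool_rot: [3.141, 0.002, 0.049]
force: [-0.3, 0.2, -2.6]
width: 23.9
gripper_force: 59.4
```

Call:
move_arm --targets "-1 0 0 1 0 0 0;-1 0 0 0.5 0 0 0;-1 0 0 0 0 0 0;-1 0 0 0 0 0 0"

```text
clock: 9.6
eef_pos: [621.4, 194.7, 71.9]
tool_rot: [-3.141, -0.001, 0.048]
force: [-0.0, 0.0, -2.9]
width: 24.0
gripper_force: 59.4
```

Run:
```python
from h import *
go(620,195,59)
print(read_state()['gripper_force'],read_state()['width'])
```

```text
pose [621.4 194.7  71.9] [-3.141e+00 -1.000e-03  4.800e-02] F [-0.   0.  -2.9] t 9.6
delta cm [-0.14 -0.03  1.29] n 1 per [-0.138 -0.035  1.294] turn z None
59.36778724193573 23.96500257850673
```

Call:
move_arm --targets "-1 0 0 0.5 0 0 0;-1 0 0 0.4 0 0 0;-1 0 0 0 0 0 0;-1 0 0 0 0 0 0"

```text
clock: 9.93
eef_pos: [620.6, 194.4, 62.2]
tool_rot: [-3.142, 0.0, 0.048]
force: [0.6, -0.4, -2.7]
width: 24.0
gripper_force: 59.4
```

Call:
move_arm --targets "-1 0 0 0.2 0 0 0;-1 0 0 0.2 0 0 0;-1 0 0 0 0 0 0;-1 0 0 0 0 0 0"

```text
clock: 10.27
eef_pos: [621.2, 194.5, 59.2]
tool_rot: [-3.141, -0.001, 0.048]
force: [-2.0, -1.1, 5.9]
width: 23.8
gripper_force: 60.4
```

Call:
move_arm --targets "-1 0 0 0.1 0 0 0;-1 0 0 0.1 0 0 0;-1 0 0 0 0 0 0;-1 0 0 0 0 0 0"

```text
clock: 10.6
eef_pos: [621.2, 194.5, 59.1]
tool_rot: [-3.141, -0.002, 0.048]
force: [-5.7, -1.9, 17.0]
width: 23.5
gripper_force: 61.8
```

Call:
move_arm --targets "0 0 0 -0.1 0 0 0;0 0 0 0 0 0 0;0 0 0 0 0 0 0;0 0 0 0 0 0 0;0 0 0 -2 0 0 0"

```text
clock: 11.02
eef_pos: [617.6, 193.4, 73.2]
tool_rot: [3.139, 0.007, 0.048]
force: [-1.6, 1.0, -1.0]
width: 42.8
gripper_force: 0.0
```

Call:
move_arm --targets "0 0 0 -3 0 0 0;0 0 0 -3 0 0 0;0 -2 0 -3 0 0 0;0 -2 1.5 -3 0 0 0;1 -3 1.5 -1.5 0 0 0"

```text
clock: 11.43
eef_pos: [554.7, 162.3, 215.0]
tool_rot: [-3.139, -0.007, 0.05]
force: [0.7, -0.7, 0.7]
width: 53.3
gripper_force: 0.0
```

Run:
```python
from h import *
go(470,110,300,0.08)
```

```text
pose [554.7 162.3 215. ] [-3.139 -0.007  0.05 ] F [ 0.7 -0.7  0.7] t 11.4333
delta cm [-8.66  4.79 -8.57] n 4 per [-2.165  1.197 -2.142] turn z -1.74
```

Call:
move_arm --targets "1 -2.16 1.2 -2.1 0 0 0;1 -2.16 1.2 -2.1 0 0 0;1 -2.16 1.2 -2.1 0 0 0;1 -2.16 1.2 -2.1 0 0 -1.7;1 0 0 0 0 0 0"

```text
clock: 11.85
eef_pos: [466.7, 106.6, 299.5]
tool_rot: [3.141, -0.004, 0.077]
force: [-0.9, -1.3, -1.1]
width: 85.4
gripper_force: 0.0
```

Run:
```python
from h import *
c=shot('wrist','w5.png'); arms(c); print(read_state()['eef_pos'])
```

```text
white [ 81. 196.] centre [397.6 446. ] size [61.3 54.7] yaw 0.695
white [188. 207.] centre [388.  294.6] size [217.4  23.6] yaw -0.874
white [126. 160.] centre [454.7 377. ] size [60.6 54.8] yaw 0.696
white [559. 151.] centre [ 516.5 -220.1] size [102.2  48.6] yaw -0.003
white [174. 121.] centre [512.4 308.5] size [61.4 54.7] yaw 0.692
white [357. 118.] centre [533.5  61.3] size [129.5  33. ] yaw 0.077
white [424. 110.] centre [550.7 -26.5] size [130.   32.8] yaw 0.101
white [252.  47.] centre [611.  205.5] size [113.8  79.6] yaw 0.051
[468.11417307 107.95810392 298.09340088]
```

View pics/w5.png

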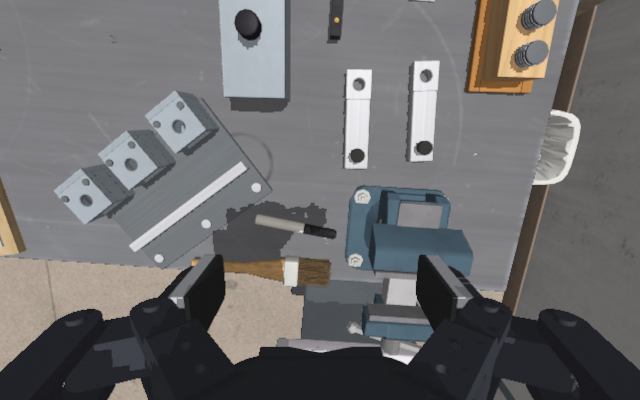

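The picture shows the lid set down at the upper centre (250,45) and the open box with pin heads at (537,12) and (531,53). The fork holes are at (179,127), (130,164) and (87,200), and both arms are undisturbed.

```bash
cat >> h.py <<'E'
def holes(c,guess,z=64,r=11,thr=95):
    out=[]
    for g in guess:
        u0,v0=proj(c,(*g,z)).astype(int); sub=c['im'][v0-r:v0+r+1,u0-r:u0+r+1].astype(int).max(2)
        m=(sub<thr).astype(np.uint8); n,l,st,ce=cv2.connectedComponentsWithStats(m)
        k=min(range(1,n),key=lambda i:np.hypot(*(ce[i]-r))-0.05*st[i,4]) if n>1 else None
        if k is None: print('none',sub.min()); continue
        p=plane(c,u0-r+ce[k][0],v0-r+ce[k][1],z); out.append(p); print('hole',p.round(1),'area',st[k,4],'bbox',st[k,:4])
    return out
E
python3 - <<'E'
from h import *
c=shot('wrist')
g=[plane(c,*q,64)[:2] for q in ((179,127),(130,164),(87,200))]
h=holes(c,g)
h=np.array(h); d=h[2]-h[0]; print(np.linalg.norm(d),'yaw',np.arctan2(-d[0],d[1]))
# rest bar line
go(533.5,61.3,60,0.077)
E
```

```text
hole [512.7 287.8  64. ] area 18 bbox [7 6 5 8]
hole [460.5 348.4  64. ] area 22 bbox [8 8 7 9]
hole [408.8 406.   64. ] area 55 bbox [ 6  8 11  9]
157.39827894036208 yaw 0.7206221497442598
pose [468.6 108.8 296.9] [-3.141e+00 -3.000e-03  7.700e-02] F [ 0.3  0.3 -0. ] t 11.95
delta cm [ 6.05  5.24 23.7 ] n 7 per [0.864 0.749 3.386] turn z 0.01
```

Call:
move_arm --targets "0.2 1.21 1.05 3.2 0 0 0;0.2 1.21 1.05 3.2 0 0 0;0.2 1.21 1.05 3.2 0 0 0;0.2 1.21 1.05 3.2 0 0 0;0.2 1.21 1.05 3.2 0 0 0"

```text
clock: 12.37
eef_pos: [533.3, 61.5, 133.0]
tool_rot: [-3.141, 0.001, 0.079]
force: [-0.0, 0.5, -0.3]
width: 51.5
gripper_force: 0.0
```

Call:
move_arm --targets "0.2 0 0 3.2 0 0 0;0.2 0 0 3 0 0 0;0.2 0 0 2.5 0 0 0;0.2 0 0 1 0 0 0;0.2 0 0 0 0 0 0"

```text
clock: 12.78
eef_pos: [530.5, 61.5, 35.5]
tool_rot: [3.141, 0.006, 0.078]
force: [1.0, 0.2, -0.7]
width: 51.4
gripper_force: 0.0
```

Call:
move_arm --targets "0.2 0 0 0.5 0 0 0;0.2 0 0 0.5 0 0 0;0.2 0 0 0 0 0 0;0.2 0 0 0 0 0 0"

```text
clock: 13.12
eef_pos: [533.4, 61.5, 29.9]
tool_rot: [-3.141, -0.002, 0.078]
force: [0.5, 0.1, 0.1]
width: 51.2
gripper_force: 0.0
```

Call:
move_arm --targets "0.2 0 0 0.3 0 0 0;0.2 0 0 0.2 0 0 0;0.2 0 0 0 0 0 0;0.2 0 0 0 0 0 0"

```text
clock: 13.45
eef_pos: [532.7, 61.3, 24.2]
tool_rot: [-3.142, -0.0, 0.078]
force: [0.4, -0.3, -0.3]
width: 51.1
gripper_force: 0.0
```

Run:
```python
from h import *
c=shot('wrist','w6.png'); go(533.5,61.3,5,0.077)
```

```text
pose [532.7  61.3  24.2] [ 3.142 -0.     0.078] F [ 0.5 -0.5  0.1] t 13.5
delta cm [0.08 0.   1.92] n 1 per [0.077 0.005 1.916] turn z 0.06
```

View pics/w6.png

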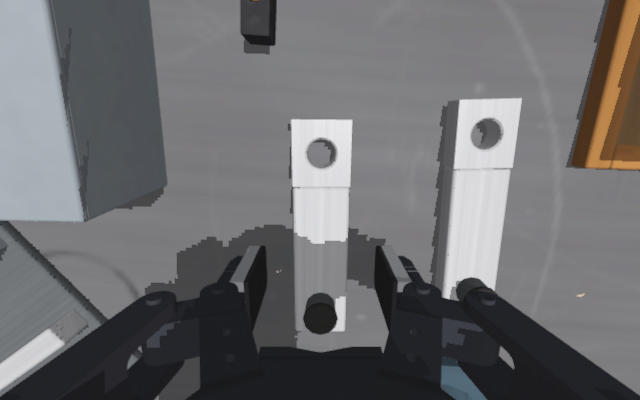

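The picture shows the fingers centred across the arm, with the eye at (320,153) and the stud at (320,313). The pad gap of 111 px puts the tips about 28 mm above the reported TCP, so I will go lower, watching the force.

Call:
move_arm --targets "0.2 0 0 1.2 0 0 0;0.2 0 0 1.2 0 0 0;0.2 0 0 0.6 0 0 0;0.2 0 0 0 0 0 0;0.2 0 0 0 0 0 0"

```text
clock: 13.92
eef_pos: [531.9, 61.2, -7.0]
tool_rot: [3.141, 0.002, 0.078]
force: [-0.9, 0.6, 1.7]
width: 51.1
gripper_force: 0.0
```

Call:
move_arm --targets "0.2 0 0 0.4 0 0 0;0.2 0 0 0.4 0 0 0;0.2 0 0 0 0 0 0;0.2 0 0 0 0 0 0"

```text
clock: 14.25
eef_pos: [532.5, 61.3, -14.1]
tool_rot: [3.142, 0.0, 0.078]
force: [0.4, 0.6, 0.9]
width: 51.2
gripper_force: 0.0
```

Call:
move_arm --targets "0.2 0 0 0.4 0 0 0;0.2 0 0 0.3 0 0 0;0.2 0 0 0 0 0 0;0.2 0 0 0 0 0 0"

```text
clock: 14.58
eef_pos: [532.4, 61.3, -21.2]
tool_rot: [3.142, 0.0, 0.078]
force: [0.2, 0.6, 0.2]
width: 51.5
gripper_force: 0.0
```

Call:
move_arm --targets "-1 0 0 0 0 0 0;-1 0 0 0 0 0 0;-1 0 0 0 0 0 0;-1 0 0 0 0 0 0;-1 0 0 0 0 0 0"

```text
clock: 15.0
eef_pos: [532.8, 61.2, -20.6]
tool_rot: [3.142, -0.0, 0.078]
force: [-0.6, -0.3, 5.2]
width: 30.4
gripper_force: 60.4
```

Call:
move_arm --targets "-1 0 0 0 0 0 0;-1 0 0 0 0 0 0;-1 0 0 0 0 0 0;-1 0 0 -0.2 0 0 0;-1 0 0 0 0 0 0"

```text
clock: 15.42
eef_pos: [532.5, 61.3, -19.1]
tool_rot: [-3.142, 0.0, 0.078]
force: [-0.4, -0.8, -2.7]
width: 30.3
gripper_force: 59.6
```

Call:
move_arm --targets "-1 0 0 -1.5 0 0 0;-1 0 0 -2.5 0 0 0;-1 0 0 -3 0 0 0;-1 0 0 -3 0 0 0;-1 0 0 -2 0 0 0"

```text
clock: 15.83
eef_pos: [533.1, 61.4, 103.0]
tool_rot: [-3.141, -0.002, 0.078]
force: [0.1, -0.2, -1.9]
width: 30.6
gripper_force: 60.2
```

Run:
```python
from h import *
go(430,230,150,0.7)
```

```text
pose [533.1  61.4 103. ] [-3.141e+00 -2.000e-03  7.800e-02] F [ 0.1 -0.2 -1.9] t 15.8333
delta cm [ -8.96 -17.61  -4.71] n 6 per [-1.493 -2.936 -0.785] turn z -35.63
```

Call:
move_arm --targets "-1 0 -2 -2.5 0 0 0;-1 0 -2.5 -2.5 0 0 0;-1 -1 -3 -2.5 0 0 0;-1 -2 -3 -2 0 0 0;-1 -2.5 -2.8 0 0 0 0"

```text
clock: 16.25
eef_pos: [470.1, 192.4, 199.4]
tool_rot: [-3.138, -0.008, 0.077]
force: [-0.1, 2.0, -2.6]
width: 30.4
gripper_force: 60.2
```

Call:
move_arm --targets "-1 -1.5 -1.5 0 0 0 -7.1;-1 -1.5 -1.5 0 0 0 -7.1;-1 -1.5 -1 0 0 0 -7.1;-1 -1 0 0 0 0 -7.1;-1 0 0 0 0 0 -7"

```text
clock: 16.67
eef_pos: [403.6, 214.8, 195.4]
tool_rot: [-3.141, 0.004, 0.705]
force: [-0.4, -0.9, -2.9]
width: 30.3
gripper_force: 60.2
```

Run:
```python
from h import *
go(350,307,200,0.7)
```

```text
pose [403.6 214.8 195.4] [-3.141  0.004  0.705] F [-0.4 -0.9 -2.9] t 16.6667
delta cm [  1.89 -10.5   -0.46] n 3 per [ 0.628 -3.499 -0.152] turn z 0.28
```

Call:
move_arm --targets "-1 0.6 -3.4 0 0 0 0;-1 0.6 -3.4 0 0 0 0;-1 0.6 -3.4 0 0 0 0;-1 0 0 0 0 0 0;-1 0 0 0 0 0 0"

```text
clock: 17.08
eef_pos: [353.9, 306.9, 195.6]
tool_rot: [-3.141, 0.001, 0.701]
force: [-0.2, -1.1, -2.5]
width: 30.2
gripper_force: 60.4
```

Run:
```python
from h import *
c=shot('wrist','w7.png'); print(read_state()['eef_pos'])
print([proj(c,(*p,64)).round() for p in ((512,288),(460,348),(409,407))])
```

```text
[354.90959006 305.09858866 195.56421997]
[array([457.,  66.]), array([364.,  68.]), array([273.,  69.])]
```

View pics/w7.png

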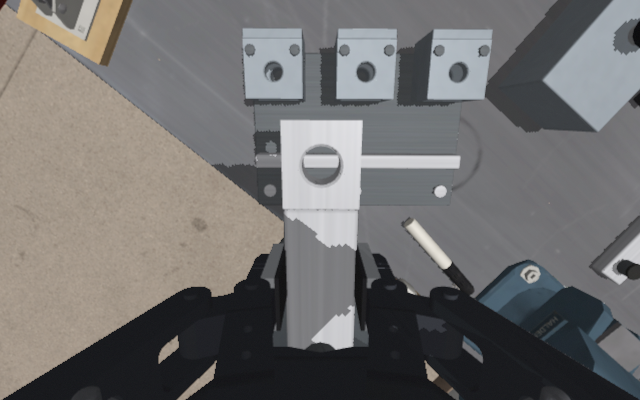

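The picture shows the three fork holes at (274,72), (366,72) and (459,72), and the held arm's eye at (321,165). The arm is straight in the grip.

```bash
cat >> h.py <<'E'
def hole2(c,u,v,z,R,light=130):
    u,v=int(u),int(v); sub=c['im'][v-R:v+R+1,u-R:u+R+1].astype(int).mean(2)
    bg=np.percentile(sub,75); m=(sub<bg-18).astype(np.uint8); yy,xx=np.mgrid[-R:R+1,-R:R+1]; m[np.hypot(xx,yy)>R]=0
    n,l,st,ce=cv2.connectedComponentsWithStats(m); k=1+np.argmax(st[1:,4])
    k_=cv2.convexHull(np.argwhere(l==k)[:,::-1].astype(np.int32)); (a,b),r=cv2.minEnclosingCircle(k_)
    a,b=st[k,0]+(st[k,2]-1)/2,st[k,1]+(st[k,3]-1)/2
    p=plane(c,u-R+a,v-R+b,z); print('hole',np.round([u-R+a,v-R+b],1),'bbox',st[k,2:4],p.round(1)); return p
E
python3 - <<'E'
from h import *
c=shot('wrist')
h=np.array([hole2(c,u,72,64,14) for u in (274,366,459)]); d=h[0]-h[2]
print('spacing',np.linalg.norm(h[0]-h[1]),np.linalg.norm(h[1]-h[2]),'yaw',np.arctan2(-d[0],d[1]))
zt=read_state()['eef_pos'][2]+20.6+16
e=hole2(c,321,165,zt,25); s=read_state(); r=Rot.from_euler('xyz',s['tool_rot']).as_matrix()
print('eye in tool',r.T@(e-s['eef_pos']),s['eef_pos'],s['tool_rot'])
# arm long edges
im=c['im'].astype(int).mean(2)
for v in (130,140,195,200,250,300):
    row=im[v]; L=[u for u in range(265,380) if row[u]>130]; print(v,L[0],L[-1],plane(c,L[0],v,zt).round(1)[:2],plane(c,L[-1],v,zt).round(1)[:2])
E
```

```text
hole [270.   70.5] bbox [21 22] [407.4 406.2  64. ]
hole [363.   70.5] bbox [21 22] [458.9 344.8  64. ]
hole [455.5  70.5] bbox [20 22] [510.1 283.8  64. ]
spacing 80.09775221408908 79.67333400552039 yaw 0.697768296202684
hole [320.5 165.5] bbox [44 44] [391.3 336.1 232.2]
eye in tool [ 47.80742019  -1.60363685 -36.67049143] [355.5869736  304.17836964 195.56341011] [3.14073830e+00 1.44474907e-03 6.95616942e-01]
130 280 362 [391.8 357.2] [412.4 332.6]
140 281 362 [389.  354.6] [409.5 330. ]
195 282 359 [371.7 340.4] [392.1 316. ]
200 282 359 [370.  339.1] [390.5 314.6]
250 265 351 [347.7 330.9] [371.6 302.3]
300 319 320 [343.9 297.3] [344.2 296.9]
```

Run:
```python
from h import *
c=shot('wrist'); im=c['im'].astype(int).mean(2).astype(int)
print(read_state()['eef_pos'],read_state()['tool_rot'])
for u in (274,366,459):
    print(u); 
    for v in range(54,92,3): print(v,im[v,u-20:u+20:2])
```

```text
[355.95718672 303.78907945 195.61311123] [3.14064093e+00 1.29363348e-03 6.94344899e-01]
274
54 [179 178 178 178 179 178 179 179 180 180 180 180 179 179 178 179 168  84
  93 135]
57 [178 178 178 179 178 178 178 178 179 179 180 180 180 179 179 177 178 178
 177 177]
60 [177 177 178 179 177 163 150 137 151 170 180 179 180 179 179 178 177 178
 177 176]
63 [177 177 177 166 119  66  74  87  87  83 111 173 178 178 178 178 178 178
 177 177]
66 [178 178 171 130  74  99  99  98  93  84  81 106 172 177 177 177 178 178
 178 177]
69 [178 178 165  83  97 113  95  78  60  60  59  60 135 177 177 177 177 177
 178 178]
72 [178 178 165  85 131 167 123  71  60  63  65  65 136 176 176 176 177 177
 177 178]
75 [177 176 174 144 162 165  93  78  63  64  65  78 162 176 176 176 176 176
 177 178]
78 [177 177 176 173 141 159 121  85  91  64  86 151 178 177 176 175 177 176
 178 178]
81 [178 177 177 178 178 173 162 148 150 165 179 178 178 177 177 176 177 177
 177 178]
84 [176 177 178 178 179 178 177 178 179 179 179 179 177 177 178 177 176 177
 177 176]
87 [176 176 177 177 178 177 177 178 179 179 179 179 178 177 17
[... 1653 characters left out ...]
80
 180 179]
69 [186 185 180  80  87  97  98  98  97  93  62  61 118 180 180 180 180 179
 179 180]
72 [185 185 173  59  73  94  98  98  97  97  64  65 139 180 180 179 179 179
 179 180]
75 [185 184 180 100  66  93  98  99  98  88  66 105 165 179 180 179 178 179
 179 180]
78 [185 184 184 167 102  96  97  99  91  77 127 171 182 181 179 179 179 179
 180 180]
81 [185 185 185 185 184 171 152 146 162 177 183 183 181 181 180 179 179 179
 180 180]
84 [184 185 185 185 184 184 183 184 185 184 183 182 182 181 181 180 179 179
 179 178]
87 [184 184 185 185 184 183 183 184 184 184 183 183 181 181 181 180 179 178
 177 176]
90 [184 184 184 185 184 184 183 183 183 183 182 183 182 181 181 181 181 180
 178 177]
```

Run:
```python
from h import *
go(329.7,338.9,80,0.698)
```

```text
pose [356.  303.8 195.6] [3.141e+00 1.000e-03 6.940e-01] F [-0.3  0.8 -2.5] t 17.2333
delta cm [ 0.24 -4.39 11.56] n 4 per [ 0.061 -1.097  2.889] turn z -0.21
```

Call:
move_arm --targets "-1 0.08 -1.4 1.5 0 0 -0.2;-1 0.08 -1.5 2.5 0 0 0;-1 0.08 -1.5 2.8 0 0 0;-1 0 0 2.8 0 0 0;-1 0 0 2 0 0 0"

```text
clock: 17.65
eef_pos: [329.0, 339.4, 78.1]
tool_rot: [3.141, 0.002, 0.699]
force: [-0.3, -0.6, -2.7]
width: 30.2
gripper_force: 60.5
```

Call:
move_arm --targets "-1 0 0 2 0 0 0;-1 0 0 2 0 0 0;-1 0 0 1 0 0 0;-1 0 0 0 0 0 0;-1 0 0 0 0 0 0"

```text
clock: 18.07
eef_pos: [329.7, 339.8, 30.0]
tool_rot: [3.141, 0.001, 0.698]
force: [0.5, -0.2, -3.0]
width: 30.4
gripper_force: 60.4
```

Run:
```python
from h import *
go(329.7,338.9,12.4,0.698)
```

```text
pose [329.7 339.8  30. ] [3.141e+00 1.000e-03 6.980e-01] F [ 0.5 -0.2 -3. ] t 18.0667
delta cm [-0.05  0.07  1.76] n 1 per [-0.052  0.066  1.758] turn z 0.0
```

Call:
move_arm --targets "-1 0 0.05 0.7 0 0 0;-1 0 0 0.7 0 0 0;-1 0 0 0.3 0 0 0;-1 0 0 0 0 0 0;-1 0 0 0 0 0 0"

```text
clock: 18.48
eef_pos: [329.5, 340.0, 13.0]
tool_rot: [3.142, 0.0, 0.699]
force: [0.3, 0.3, -2.9]
width: 30.2
gripper_force: 60.5
```

Call:
move_arm --targets "-1 1 0 0 0 0 0;-1 1 0 0 0 0 0;-1 0.8 0 0 0 0 0;-1 0 0 0 0 0 0;-1 0 0 0 0 0 0"

```text
clock: 18.9
eef_pos: [351.1, 358.1, 13.1]
tool_rot: [3.142, -0.0, 0.699]
force: [-0.1, -0.6, -2.4]
width: 30.4
gripper_force: 60.5
```

Call:
move_arm --targets "-1 0.9 0 0 0 0 0;-1 0.9 0 0 0 0 0;-1 0.6 0 0 0 0 0;-1 0 0 0 0 0 0;-1 0 0 0 0 0 0"

```text
clock: 19.32
eef_pos: [369.6, 373.8, 12.9]
tool_rot: [-3.142, -0.0, 0.699]
force: [-1.0, 0.1, -2.1]
width: 30.2
gripper_force: 60.5
```

Run:
```python
from h import *
go(371.8,374.3,12.4,0.698)
```

```text
pose [369.6 373.8  12.9] [-3.142 -0.     0.699] F [-1.   0.1 -2.1] t 19.3167
delta cm [0.2  0.1  0.05] n 1 per [0.205 0.101 0.055] turn z 0.06
```

Call:
move_arm --targets "-1 0.2 0.1 0 0 0 0;-1 0 0 0.2 0 0 0;-1 0 0 0.1 0 0 0;-1 0 0 0 0 0 0;-1 0 0 0 0 0 0"

```text
clock: 19.73
eef_pos: [371.2, 373.8, 9.9]
tool_rot: [3.141, 0.001, 0.699]
force: [0.2, -0.4, -2.5]
width: 30.0
gripper_force: 60.5
```

Run:
```python
from h import *
go(371.8,374.3,9.4,0.698)
c=shot('wrist'); u,v=proj(c,(407.4,406.2,64)).astype(int); print(u,v)
cv2.imwrite('pics/w8.png',cv2.resize(c['im'][max(v-50,0):v+70,u-60:u+60,::-1],None,fx=5,fy=5,interpolation=cv2.INTER_CUBIC))
```

```text
pose [371.2 373.8   9.9] [3.141e+00 1.000e-03 6.990e-01] F [ 0.2 -0.4 -2.5] t 19.7333
delta cm [0.07 0.   0.05] n 1 per [0.073 0.    0.047] turn z 0.08
317 170
```

View pics/w8.png

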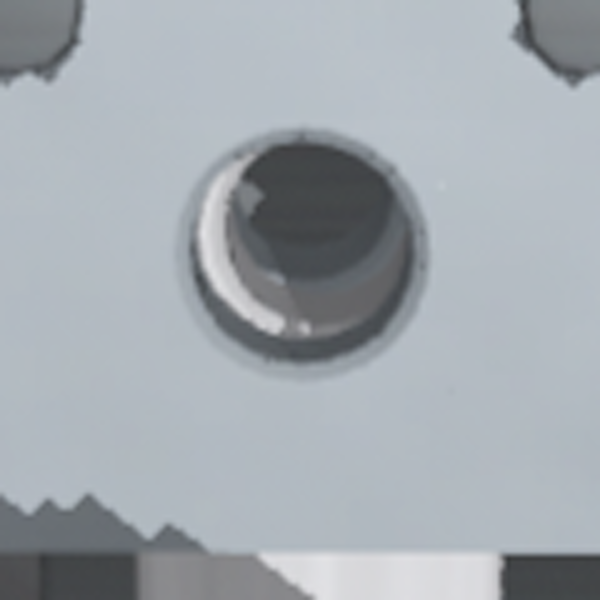

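The crop shows the hole rim centred at (303,250) in the crop. A bright crescent of arm steel at the left means the eye sits about 2 mm too far right.

Run:
```python
from h import *
c=shot('wrist'); s=read_state(); r=Rot.from_euler('xyz',s['tool_rot']).as_matrix()
T=lambda u,v,z:(r.T@(plane(c,u,v,z)-s['eef_pos']))[:2]
f=lambda x,y:(257+x/5,120+y/5)
print('hole L R T B',*[T(*f(*q),64).round(1) for q in ((192,250),(418,250),(305,135),(305,365))])
print('eye L, B',T(*f(230,240),46.5).round(1),T(*f(305,337),46.5).round(1))
```

```text
hole L R T B [48.6 -9.2] [48.6  6.7] [56.5 -1.2] [40.3 -1.3]
eye L, B [46.6 -7.4] [38.6 -1.4]
```

Call:
move_arm --targets "-1 0.18 -0.18 0 0 0 0;-1 0 0 0.1 0 0 0;-1 0 0 0 0 0 0;-1 0 0 0 0 0 0"

```text
clock: 20.17
eef_pos: [371.9, 377.5, 9.4]
tool_rot: [-3.141, -0.001, 0.7]
force: [-0.5, 1.9, 0.7]
width: 30.5
gripper_force: 60.9
```

Call:
move_arm --targets "-1 0 0 0.1 0 0 0;-1 0 0 0 0 0 0;-1 0 0 0 0 0 0"

```text
clock: 20.42
eef_pos: [371.9, 377.5, 9.3]
tool_rot: [-3.141, -0.002, 0.7]
force: [-2.5, 0.1, 10.9]
width: 30.4
gripper_force: 62.1
```

Run:
```python
from h import *
c=shot('wrist'); s=read_state();print(s['eef_pos'],s['force'])
u,v=317,170; im=c['im'].astype(int).mean(2).astype(int)
r=Rot.from_euler('xyz',s['tool_rot']).as_matrix()
print([proj(c,s['eef_pos']+r@np.array(q)).round() for q in ((48.5,0,-54),)])
for v in range(140,205,4): print(v,im[v,285:350:3])
```

```text
[371.9003111  377.51437753   9.34208858] [-2.27649591  0.42816864 10.67138382]
[array([322., 171.])]
140 [191 191 191 191 191 192 192 192 192 192 192 193 193 193 193 194 194 195
 194 194 194 194]
144 [190 191 191 191 191 192 192 192 192 192 191 191 191 192 192 193 193 193
 194 195 194 194]
148 [190 190 190 191 190 191 191 192 192 191 191 191 192 192 192 193 193 193
 194 194 195 194]
152 [190 190 190 190 191 191 192 192 192 192 192 192 192 192 193 193 193 194
 194 195 195 195]
156 [189 190 190 190 190 191 191 192 191 177 153 137 124  92 127 137 146 183
 194 194 194 194]
160 [189 189 190 190 190 190 191 179 152  70  71  70  70  70  69  70  70  92
 140 185 193 193]
164 [189 189 189 190 190 190 173 137 124 127  72  73  72  73  72  72  72  73
  90 137 187 192]
168 [190 190 189 190 190 184 158 125  97  69  70  69  69  69  70  69  70  79
  94 128 139 191]
172 [189 189 190 190 190 166 119 122  94  88  71  68  69  69  67  71  77  96
 115 135 102 159]
176 [189 189 189 190 189 167 174 124 121 107  90  78  77  78  79  96  99 100
 128 140  85 147]
180 [189 189 189 189 189 168 149 198 138 120 118 113 108 105 102 101 110 130
 139 138  80 145]
184 [188 188 188 188 188 169  88 210 210 206 170 145 133 145 178 188 137 139
 138  83 108 158]
188 [187 187 188 187 187 178 160  99 163 226 225 220 216 223 215 140 140 139
  94  78 146 188]
192 [187 188 187 188 187 187 172 142  98 100 206 189 138 210 136 137 118  80
  78 150 169 189]
196 [187 187 187 187 186 187 187 172 166 102  94  91  87  86  81  81  81 113
 154 176 189 189]
200 [187 187 187 187 187 187 187 187 187 172 160 158 137 127 143 162 160 169
 188 188 188 188]
204 [186 186 186 187 187 187 188 188 188 188 188 188 187 182 188 189 189 189
 188 188 189 187]
```

Run:
```python
from h import *
c=shot('wrist'); s=read_state(); r=Rot.from_euler('xyz',s['tool_rot']).as_matrix()
T=lambda u,v,z:(r.T@(plane(c,u,v,z)-s['eef_pos']))[:2].round(1)
print('hole',T(300.5,178,64),T(345.5,178,64),T(322,155.5,64),T(322,200.5,64))
print('eye L,B',T(305,178,46),T(322,184,46), T(322,186,46))
```

```text
hole [45.9 -7.4] [45.9  8.4] [53.8  0.1] [37.8  0.1]
eye L,B [42.6 -6.7] [40.1  0.2] [39.3  0.2]
```

Call:
move_arm --targets "-1 0 0 -0.2 0 0 0;-1 -0.15 -0.06 0 0 0 0;-1 0 0 0 0 0 0;-1 0 0 0 0 0 0"

```text
clock: 20.85
eef_pos: [369.9, 375.6, 9.6]
tool_rot: [3.141, 0.001, 0.699]
force: [0.0, -0.1, -3.6]
width: 30.6
gripper_force: 60.5
```

Call:
move_arm --targets "-1 0 0 0.1 0 0 0;-1 0 0 0 0 0 0;-1 0 0 0 0 0 0"

```text
clock: 21.1
eef_pos: [370.0, 375.7, 9.4]
tool_rot: [3.141, 0.001, 0.699]
force: [-0.9, -1.6, 5.1]
width: 30.4
gripper_force: 61.4
```

Run:
```python
from h import *
c=shot('wrist'); s=read_state();print(s['eef_pos'],s['force'])
im=c['im'].astype(int).mean(2).astype(int)
for v in range(144,205,4): print(v,im[v,291:355:3])
```

```text
[369.97121244 375.72082695   9.36460101] [-1.18017776 -1.32995127  5.11705068]
144 [190 190 191 191 191 192 192 191 191 191 192 192 192 192 193 193 194 194
 194 194 194 194]
148 [190 190 190 190 192 192 192 186 162 149 140 114 140 143 174 194 193 194
 194 194 194 194]
152 [189 189 190 190 191 184 147  78  70  70  70  70  70  69  73 131 151 194
 194 194 194 194]
156 [189 189 190 190 178 143 116  71  70  69  70  70  70  69  70  69 120 139
 193 193 193 193]
160 [190 191 189 183 161  86 122 123  72  73  72  72  72  72  72  73  96 123
 138 191 191 192]
164 [189 190 190 165 124 132  94  71  70  70  70  71  70  69  70  72  90 127
 118 170 191 190]
168 [190 189 188 165 122 164  93  93  73  69  68  68  69  75  74  78  94 127
  89 150 190 190]
172 [189 189 186 158 105 127 163 104  88  77  77  76  76  76  77  96 108 132
  76 145 189 189]
176 [188 188 188 168 100 124 122 140 159 121  85  84  89 100  99  99 128 104
 103 155 188 188]
180 [187 188 187 171 132 128 138 120 118 114 103 103 102 101 109 130 124  75
 144 184 188 188]
184 [187 187 186 185 169 104  99 192 170 136 124 123 122 133 136  94  77 131
 153 188 188 187]
188 [187 187 186 186 185 169 119  96  94 101 113 121 101  81  81  82 140 158
 188 189 189 188]
192 [187 187 187 187 188 188 174 169 140 100  84  86  85 109 159 156 182 189
 189 188 189 188]
196 [187 187 187 188 188 188 188 188 183 175 169 167 169 176 190 190 189 188
 188 188 187 187]
200 [186 186 187 187 188 187 187 186 187 187 187 187 187 188 188 188 188 187
 187 186 186 186]
204 [185 186 186 186 187 187 187 187 186 186 186 187 187 188 188 189 187 187
 186 187 186 186]
```

Call:
move_arm --targets "0.2 0 0 0 0 0 0;0.2 0 0 0 0 0 0;0.2 0 0 0 0 0 0;0.2 0 0 0 0 0 0;0.2 0 0 -0.5 0 0 0"

```text
clock: 21.57
eef_pos: [369.7, 375.7, 13.4]
tool_rot: [3.141, 0.001, 0.699]
force: [0.2, -0.7, 0.2]
width: 51.1
gripper_force: 0.0
```

Call:
move_arm --targets "0.2 0 0 -2 0 0 0;0.2 0 0 -3 0 0 0;0.2 0 0 -3 0 0 0;0.2 0 0 -3 0 0 0;0.2 0 0 -3 0 0 0"

```text
clock: 21.98
eef_pos: [369.9, 375.8, 155.7]
tool_rot: [3.142, 0.0, 0.699]
force: [0.2, 0.5, -0.8]
width: 51.3
gripper_force: 0.0
```

Run:
```python
from h import *
c=shot('wrist');arms(c)
go(490,0,220,0.1)
```

```text
white [526. 133.] centre [531.6 262.9] size [64.6 58.3] yaw 0.699
white [424. 133.] centre [470.6 335.5] size [64.6 58.4] yaw 0.699
white [375. 203.] centre [427.4 316. ] size [220.6 162.2] yaw -0.85
white [97. 63.] centre [334.4 602.8] size [56.4 48.9] yaw 0.173
white [54. 17.] centre [334.1 648.3] size [59.5 25.8] yaw -0.528
pose [372.4 378.8 161.1] [-3.14  -0.01   0.699] F [0.7 1.3 3.6] t 22.0333
delta cm [-15.33  36.55  -6.07] n 11 per [-1.393  3.323 -0.552] turn z 34.34
```

Call:
move_arm --targets "0.2 -1.4 3.4 -0.6 0 0 0;0.2 -1.4 3.4 -0.6 0 0 0;0.2 -1.4 3.4 -0.6 0 0 0;0.2 -1.4 3.4 -0.6 0 0 0;0.2 -1.4 3.4 -0.6 0 0 0"

```text
clock: 22.45
eef_pos: [426.2, 199.3, 184.5]
tool_rot: [3.141, -0.0, 0.7]
force: [0.6, 0.7, 0.6]
width: 51.2
gripper_force: 0.0
```

Call:
move_arm --targets "0.2 -1.4 3.4 -0.6 0 0 0;0.2 -1.4 3.4 -0.6 0 0 0;0.2 -1.4 3.4 -0.6 0 0 0;0.2 -1.4 3.4 -0.6 0 0 0;0.2 -1.4 3.4 -0.6 0 0 0"

```text
clock: 22.87
eef_pos: [482.0, 23.9, 214.6]
tool_rot: [3.141, -0.0, 0.699]
force: [0.0, 0.8, 0.1]
width: 51.2
gripper_force: 0.0
```

Call:
move_arm --targets "0.2 0 0 0 0 0 6.87;0.2 0 0 0 0 0 6.87;0.2 0 0 0 0 0 6.87;0.2 0 0 0 0 0 6.87;0.2 0 0 0 0 0 6.87"

```text
clock: 23.28
eef_pos: [481.7, 25.6, 214.1]
tool_rot: [-3.142, -0.0, 0.093]
force: [-0.4, -0.5, -0.9]
width: 51.5
gripper_force: 0.0
```

Run:
```python
from h import *
c=shot('wrist','w9.png');arms(c)
go(550.7,-26.5,120,0.1)
```

```text
white [ 66. 242.] centre [373.7 305.7] size [236.4  92.3] yaw -1.124
white [  9. 180.] centre [441.9 374.5] size [73.6 36.9] yaw -0.164
white [545. 152.] centre [ 533.3 -224. ] size [105.2  54.7] yaw -0.003
white [ 51. 127.] centre [509.3 326.1] size [63.1 56.9] yaw 0.696
white [374. 116.] centre [550.8 -27.1] size [130.3  32.8] yaw 0.113
white [142.  46.] centre [598.5 221.9] size [93.5 83.1] yaw 0.052
pose [481.8  25.7 214.2] [ 3.142 -0.     0.088] F [ 0.4 -0.3  0.1] t 23.3333
delta cm [6.4  5.8  9.42] n 4 per [1.601 1.451 2.355] turn z -0.66
```

Call:
move_arm --targets "0.2 1.6 1.46 2.3 0 0 -1;0.2 1.6 1.46 2.3 0 0 0;0.2 1.6 1.46 2.3 0 0 0;0.2 1.6 1.46 2.4 0 0 0;0.2 0 0 3 0 0 0"

```text
clock: 23.75
eef_pos: [557.1, -28.4, 91.0]
tool_rot: [3.139, -0.007, 0.116]
force: [1.0, -0.9, -0.3]
width: 51.3
gripper_force: 0.0
```

Call:
move_arm --targets "0.2 0 0 3 0 0 0;0.2 0 0 2.5 0 0 0;0.2 0 0 1.5 0 0 0;0.2 0 0 0.5 0 0 0;0.2 0 0 0 0 0 0"

```text
clock: 24.17
eef_pos: [551.1, -24.9, 14.9]
tool_rot: [-3.141, 0.002, 0.119]
force: [0.4, 0.1, -0.3]
width: 51.0
gripper_force: 0.0
```

Run:
```python
from h import *
go(550.7,-27,-20.6,0.107)
```

```text
pose [551.1 -24.9  14.9] [-3.141e+00  2.000e-03  1.190e-01] F [ 0.4  0.1 -0.3] t 24.1667
delta cm [-0.06  0.21  3.55] n 1 per [-0.055  0.209  3.547] turn z 0.69
```

Call:
move_arm --targets "0.2 0 0.2 0 0 0 0.6;0.2 0 0 1.2 0 0 0;0.2 0 0 1.2 0 0 0;0.2 0 0 0.7 0 0 0;0.2 0 0 0 0 0 0"

```text
clock: 24.58
eef_pos: [551.0, -26.9, -16.6]
tool_rot: [-3.141, 0.003, 0.107]
force: [-0.6, 0.3, -0.3]
width: 51.4
gripper_force: 0.0
```

Call:
move_arm --targets "0.2 0 0 0.45 0 0 0;0.2 0 0 0 0 0 0;0.2 0 0 0 0 0 0;-1 0 0 0 0 0 0;-1 0 0 0 0 0 0"

```text
clock: 25.0
eef_pos: [552.6, -26.9, -18.8]
tool_rot: [3.142, -0.001, 0.107]
force: [0.5, 0.2, -0.1]
width: 30.5
gripper_force: 59.4
```

Call:
move_arm --targets "-1 0 0 0 0 0 0;-1 0 0 0 0 0 0;-1 0 0 0 0 0 0;-1 0 0 0 0 0 0;-1 0 0 0 0 0 0"

```text
clock: 25.42
eef_pos: [552.7, -27.0, -18.8]
tool_rot: [3.142, -0.001, 0.107]
force: [-1.7, 0.1, 5.5]
width: 30.4
gripper_force: 60.3
```

Run:
```python
from h import *
go(550.7,-27,-20.6,0.107); print(read_state()['width'],read_state()['gripper_force'])
```

```text
pose [552.7 -27.  -18.8] [ 3.142e+00 -1.000e-03  1.070e-01] F [-1.7  0.1  5.5] t 25.4167
delta cm [-0.2  -0.02  0.18] n 1 per [-0.196 -0.017  0.175] turn z -0.01
30.41162413090307 60.30920147895813
```

Call:
move_arm --targets "-1 0 0 -1 0 0 0;-1 0 0 -2.5 0 0 0;-1 0 0 -3 0 0 0;-1 0 0 -3 0 0 0;-1 0 0 -3 0 0 0"

```text
clock: 25.83
eef_pos: [551.4, -27.1, 106.8]
tool_rot: [-3.141, 0.001, 0.107]
force: [-0.2, 0.8, -2.2]
width: 30.3
gripper_force: 60.0
```

Call:
move_arm --targets "-1 -1 -2 -2.5 0 0 0;-1 -1 -3 -2 0 0 0;-1 -1 -3.5 -1 0 0 0;-1 -1 -3.5 0 0 0 0;-1 -1 -3.5 0 0 0 0"

```text
clock: 26.25
eef_pos: [485.4, 122.9, 161.8]
tool_rot: [-3.141, -0.002, 0.106]
force: [0.4, 1.0, -3.3]
width: 30.1
gripper_force: 60.1
```

Call:
move_arm --targets "-1 -1 -3 0 0 0 -6.8;-1 -1 -2 0 0 0 -6.8;-1 -1 -1 0 0 0 -6.8;-1 0 0 0 0 0 -6.8;-1 0 0 0 0 0 -6.8"

```text
clock: 26.67
eef_pos: [444.3, 174.5, 160.7]
tool_rot: [-3.141, 0.001, 0.709]
force: [-0.3, -0.0, -3.3]
width: 30.2
gripper_force: 60.1
```

Run:
```python
from h import *
go(381.2,280.1,80,0.699)
```

```text
pose [444.3 174.5 160.7] [-3.141e+00  1.000e-03  7.090e-01] F [-0.3 -0.  -3.3] t 26.6667
delta cm [  2.1  -12.12   8.07] n 4 per [ 0.525 -3.031  2.018] turn z 0.57
```

Call:
move_arm --targets "-1 0.52 -3.03 0.5 0 0 0.4;-1 0.52 -3.03 1.5 0 0 0;-1 0.52 -3.03 2 0 0 0;-1 0.52 -3.03 2 0 0 0;-1 0 0 2 0 0 0"

```text
clock: 27.08
eef_pos: [380.7, 287.2, 80.4]
tool_rot: [-3.137, -0.003, 0.702]
force: [0.7, 0.2, -2.4]
width: 30.3
gripper_force: 60.3
```

Call:
move_arm --targets "-1 0 0 2 0 0 0;-1 0 0 2 0 0 0;-1 0 0 1 0 0 0;-1 0 0 0 0 0 0;-1 0 0 0 0 0 0"

```text
clock: 27.5
eef_pos: [384.2, 280.0, 30.6]
tool_rot: [3.141, 0.001, 0.693]
force: [-0.1, -0.5, -2.4]
width: 30.5
gripper_force: 60.3
```

Run:
```python
from h import *
go(381.2,280.1,14.2,0.699)
```

```text
pose [384.2 280.   30.6] [3.141e+00 1.000e-03 6.930e-01] F [-0.1 -0.5 -2.4] t 27.5
delta cm [-0.22 -0.2   1.64] n 1 per [-0.222 -0.196  1.641] turn z -0.34
```

Call:
move_arm --targets "-1 -0.2 -0.2 0.6 0 0 -0.35;-1 0 0 0.6 0 0 0;-1 0 0 0.4 0 0 0;-1 0 0 0 0 0 0;-1 0 0 0 0 0 0"

```text
clock: 27.92
eef_pos: [381.5, 280.4, 14.5]
tool_rot: [3.142, 0.0, 0.699]
force: [-0.2, 0.2, -3.5]
width: 30.5
gripper_force: 60.3
```

Call:
move_arm --targets "-1 1 0 0 0 0 0;-1 1 0 0 0 0 0;-1 0.8 0 0 0 0 0;-1 0 0 0 0 0 0;-1 0 0 0 0 0 0"

```text
clock: 28.33
eef_pos: [403.0, 298.6, 14.6]
tool_rot: [3.142, -0.0, 0.699]
force: [0.1, 0.1, -2.7]
width: 30.2
gripper_force: 60.3
```

Call:
move_arm --targets "-1 1 0 0 0 0 0;-1 0.9 0 0 0 0 0;-1 0.6 0 0 0 0 0;-1 0 0 0 0 0 0;-1 0 0 0 0 0 0"

```text
clock: 28.75
eef_pos: [421.9, 314.5, 14.4]
tool_rot: [3.142, 0.0, 0.699]
force: [-0.4, -0.3, -3.5]
width: 30.1
gripper_force: 60.3
```

Run:
```python
from h import *
go(423.3,315.5,14.2,0.699)
```

```text
pose [421.9 314.5  14.4] [3.142 0.    0.699] F [-0.4 -0.3 -3.5] t 28.75
delta cm [0.17 0.01 0.02] n 1 per [0.171 0.013 0.024] turn z 0.01
```

Call:
move_arm --targets "-1 0.17 0 0 0 0 0;-1 0 0 0.3 0 0 0;-1 0 0 0 0 0 0;-1 0 0 0 0 0 0;-1 0 0 0 0 0 0"

```text
clock: 29.17
eef_pos: [423.0, 315.4, 11.4]
tool_rot: [3.142, 0.001, 0.699]
force: [-0.1, 0.3, -2.3]
width: 30.5
gripper_force: 60.3
```

```bash
cat >> h.py <<'E'
def dump(H):
    c=shot('wrist'); s=read_state();print(s['eef_pos'].round(1),s['force'].round(1))
    im=c['im'].astype(int).mean(2).astype(int); u,v=proj(c,(*H,64)).astype(int); print(u,v)
    for w in range(v-30,v+34,4): print(w,im[w,u-32:u+34:3])
E
python3 - <<'E'
from h import *
dump((458.2,344.2))
E
```

```text
[423.  315.5  11.4] [-0.7 -0.3 -3.2]
323 178
148 [187 188 189 188 190 189 190 189 189 189 189 189 190 190 191 191 191 192
 192 192 192 191]
152 [187 188 189 189 189 189 190 189 182 162 154 148 169 182 192 191 192 193
 192 193 192 192]
156 [188 188 188 189 189 187 162  86  89  65  65  65  65  71 128 145 192 192
 192 192 192 191]
160 [188 188 188 188 181 151 116  67  67  67  66  67  67  67  67  94 134 169
 190 190 190 190]
164 [188 188 188 182 159  90 117  69  69  68  69  68  68  68  68  70 115 138
 184 189 188 189]
168 [188 188 187 163 127 118  92  68  68  68  68  68  69  69  71  70  99 123
 140 189 189 188]
172 [188 188 186 158 119 162  91  91  74  70  68  69  74  76  73  80  96 122
 138 188 188 188]
176 [187 188 182 153 119 133 159 103  86  74  76  75  75  76  86  94 109 120
 122 172 187 187]
180 [186 186 184 159  99 123 125 164 161  95  88  90  99  99  97  96 126  72
 140 186 186 186]
184 [185 186 186 167 109 130 116 118 113 101 101 100 101  99  99 128  89  86
 144 187 185 185]
188 [185 185 185 181 162  94 100 114 120 101 102 102 107 127 129  77  77 146
 182 186 185 185]
192 [185 185 185 185 177 164  99  90  92  99 111 105  91  79  79  84 150 176
 187 186 186 185]
196 [185 185 186 186 186 185 168 167 133  96  87  84  84 128 156 157 186 186
 187 186 186 185]
200 [185 186 186 186 186 186 186 186 181 171 165 167 169 179 187 188 186 186
 185 185 185 185]
204 [184 184 184 185 185 185 185 185 185 184 185 185 186 187 187 187 185 185
 185 185 184 184]
208 [183 184 184 184 185 185 185 184 184 184 184 184 186 186 186 186 185 185
 184 184 184 184]
```

Call:
move_arm --targets "0.2 0 0 0 0 0 0;0.2 0 0 0 0 0 0;0.2 0 0 0 0 0 0;0.2 0 0 0 0 0 0;0.2 0 0 -0.5 0 0 0"

```text
clock: 29.63
eef_pos: [422.9, 315.4, 16.2]
tool_rot: [3.142, 0.001, 0.699]
force: [-0.1, 0.9, -0.0]
width: 50.8
gripper_force: 0.0
```

Call:
move_arm --targets "0.2 0 0 -2 0 0 0;0.2 0 0 -3 0 0 0;0.2 0 0 -3 0 0 0;0.2 0 0 -3 0 0 0;0.2 0 0 -3.5 0 0 0"

```text
clock: 30.05
eef_pos: [422.5, 315.1, 162.7]
tool_rot: [-3.142, 0.002, 0.7]
force: [0.1, 0.3, 0.2]
width: 50.9
gripper_force: 0.0
```

Run:
```python
from h import *
go(545,-115,180,0.05)
```

```text
pose [422.5 315.1 162.7] [-3.142e+00  2.000e-03  7.000e-01] F [0.1 0.3 0.2] t 30.05
delta cm [-18.33  40.8   -1.7 ] n 12 per [-1.527  3.4   -0.142] turn z 37.22
```

Call:
move_arm --targets "0 -1.53 3.4 -0.6 0 0 0;0 -1.53 3.4 -0.6 0 0 0;0 -1.53 3.4 -0.6 0 0 0;0 -1.53 3.4 0 0 0 0;0 -1.53 3.4 0 0 0 0"

```text
clock: 30.47
eef_pos: [474.7, 134.8, 180.6]
tool_rot: [3.141, -0.002, 0.7]
force: [0.4, -0.1, -0.8]
width: 42.8
gripper_force: 0.0
```

Call:
move_arm --targets "0 -1.53 3.4 0 0 0 0;0 -1.53 3.4 0 0 0 0;0 -1.53 3.4 0 0 0 0;0 -1.53 3.4 0 0 0 0;0 -1.53 3.4 0 0 0 0"

```text
clock: 30.88
eef_pos: [525.2, -44.9, 180.1]
tool_rot: [3.141, -0.0, 0.699]
force: [0.9, 1.1, 0.5]
width: 42.4
gripper_force: 0.0
```

Call:
move_arm --targets "0 -1.53 3.4 0 0 0 0;0 -1.53 3.4 0 0 0 0;0 0 0 0 0 0 7.1;0 0 0 0 0 0 7.1;0 0 0 0 0 0 7.1"

```text
clock: 31.3
eef_pos: [545.2, -115.9, 179.8]
tool_rot: [-3.141, -0.0, 0.319]
force: [-0.3, 0.4, -0.6]
width: 42.9
gripper_force: 0.0
```

Call:
move_arm --targets "0 0 0 0 0 0 7.1;0 0 0 0 0 0 7.1;0 0 0 0 0 0 1.7;0 0 0 0 0 0 0;0 0 0 0 0 0 0"

```text
clock: 31.72
eef_pos: [545.4, -114.5, 179.8]
tool_rot: [3.142, -0.0, 0.053]
force: [0.0, 0.4, -0.4]
width: 42.7
gripper_force: 0.0
```

Run:
```python
from h import *
c=shot('wrist','w10.png'); s=read_state(); print(s['eef_pos'],s['tool_rot'])
print([proj(c,(x,y,78)).round() for x,y in ((622,-123),(662,-121),(702,-119))])
```

```text
[ 545.39693323 -114.54517568  179.68064926] [-3.14149457e+00 -1.31020848e-04  5.27644965e-02]
[array([336., 105.]), array([337.,  50.]), array([338., -10.])]
```

View pics/w10.png

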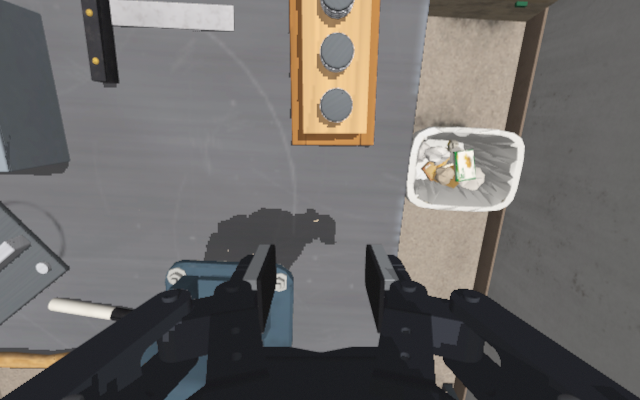

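The picture shows the pin heads at (336,105) and (337,50), matching the predicted pixels.

Run:
```python
from h import *
go(622,-123,90,0.05)
```

```text
pose [ 545.4 -114.5  179.7] [-3.141 -0.     0.053] F [ 0.3 -0.3 -0.4] t 31.7667
delta cm [7.6  1.25 8.97] n 4 per [1.901 0.312 2.242] turn z 0.16
```

Call:
move_arm --targets "0 1.9 0.31 1.5 0 0 0;0 1.9 0.31 2 0 0 0;0 1.9 0.31 2 0 0 0;0 1.9 0.32 2 0 0 0;0 0 0 1.5 0 0 0"

```text
clock: 32.18
eef_pos: [625.5, -123.5, 87.9]
tool_rot: [-3.141, -0.003, 0.052]
force: [0.8, 0.1, 0.6]
width: 43.2
gripper_force: 0.0
```

Call:
move_arm --targets "0 0 0 1.5 0 0 0;0 0 0 1 0 0 0;0 0 0 0.5 0 0 0;0 0 0 0 0 0 0;0 0 0 0 0 0 0"

```text
clock: 32.6
eef_pos: [622.1, -123.5, 60.0]
tool_rot: [3.142, -0.001, 0.05]
force: [-0.2, 1.2, -0.5]
width: 42.7
gripper_force: 0.0
```

Run:
```python
from h import *
go(622,-123,34,0.05)
```

```text
pose [ 622.1 -123.5   60. ] [ 3.142e+00 -1.000e-03  5.000e-02] F [-0.2  1.2 -0.5] t 32.6
delta cm [-0.01 -0.05  2.6 ] n 1 per [-0.014 -0.047  2.6  ] turn z 0.02
```

Call:
move_arm --targets "0 0 0 1 0 0 0;0 0 0 1 0 0 0;0 0 0 0.5 0 0 0;0 0 0 0 0 0 0;0 0 0 0 0 0 0"

```text
clock: 33.02
eef_pos: [621.6, -123.3, 34.0]
tool_rot: [-3.141, 0.001, 0.05]
force: [-0.4, -0.4, -0.3]
width: 42.6
gripper_force: 0.0
```

Call:
move_arm --targets "-1 0 0 0 0 0 0;-1 0 0 0 0 0 0;-1 0 0 0 0 0 0;-1 0 0 0 0 0 0;-1 0 0 0 0 0 0"

```text
clock: 33.43
eef_pos: [622.5, -123.5, 35.1]
tool_rot: [3.141, -0.001, 0.05]
force: [-0.8, -1.0, 3.1]
width: 24.1
gripper_force: 58.9
```

Call:
move_arm --targets "-1 0 0 0 0 0 0;-1 0 0 0 0 0 0;-1 0 0 0 0 0 0;-1 0 0 0 0 0 0"

```text
clock: 33.77
eef_pos: [622.4, -123.5, 35.0]
tool_rot: [3.141, -0.001, 0.05]
force: [-0.4, -0.9, 6.0]
width: 24.1
gripper_force: 59.0
```

Call:
move_arm --targets "-1 0 0 -1 0 0 0;-1 0 0 -2.5 0 0 0;-1 0 0 -3 0 0 0;-1 0 0 -3 0 0 0;-1 0 0 -3.5 0 0 0"

```text
clock: 34.18
eef_pos: [620.4, -123.1, 164.8]
tool_rot: [-3.141, 0.003, 0.05]
force: [-0.2, 0.6, -1.2]
width: 23.9
gripper_force: 59.2
```

Call:
move_arm --targets "-1 -1.26 -3.59 0 0 0 0;-1 -1.26 -3.59 0 0 0 0;-1 -1.26 -3.59 0 0 0 0;-1 -1.26 -3.59 0 0 0 0;-1 -1.26 -3.59 0 0 0 0"

```text
clock: 34.6
eef_pos: [548.6, 54.1, 164.7]
tool_rot: [-3.141, 0.001, 0.05]
force: [0.6, 0.8, -1.1]
width: 23.7
gripper_force: 59.2
```

Call:
move_arm --targets "-1 -1.26 -3.59 0 0 0 0;-1 -1.26 -3.59 0 0 0 0;-1 -1.26 -3.59 0 0 0 0;-1 -1.26 -3.59 0 0 0 0;-1 -1.26 -3.59 0 0 0 0"

```text
clock: 35.02
eef_pos: [476.7, 230.2, 164.7]
tool_rot: [3.141, 0.001, 0.05]
force: [1.1, 0.3, -1.0]
width: 23.8
gripper_force: 59.2
```

Call:
move_arm --targets "-1 -1.26 -3.59 0 0 0 0;-1 -1.26 -3.59 0 0 0 0;-1 -1.26 -3.59 0 0 0 0;-1 -1.26 -3.59 0 0 0 0;-1 -1.26 -3.59 0 0 0 0"

```text
clock: 35.43
eef_pos: [404.8, 406.2, 164.6]
tool_rot: [3.141, 0.001, 0.05]
force: [1.2, -0.2, -1.4]
width: 23.8
gripper_force: 59.2
```

Call:
move_arm --targets "-1 0 0 0 0 0 0;-1 0 0 0 0 0 0;-1 0 0 0 0 0 0"

```text
clock: 35.68
eef_pos: [406.0, 404.2, 164.3]
tool_rot: [3.14, 0.0, 0.051]
force: [0.9, 0.1, -1.2]
width: 23.6
gripper_force: 59.3
```

Run:
```python
from h import *
go(407,405.5,105,0.05)
```

```text
pose [406.  404.2 164.3] [3.14  0.    0.051] F [ 0.9  0.1 -1.2] t 35.6833
delta cm [ 0.11 -0.13  5.93] n 2 per [ 0.057 -0.067  2.966] turn z 0.04
```

Call:
move_arm --targets "-1 0.11 -0.13 2 0 0 0;-1 0 0 2 0 0 0;-1 0 0 1.5 0 0 0;-1 0 0 0.4 0 0 0;-1 0 0 0 0 0 0"

```text
clock: 36.1
eef_pos: [407.5, 404.0, 104.5]
tool_rot: [3.139, 0.002, 0.048]
force: [-0.1, 0.3, -0.6]
width: 23.2
gripper_force: 59.3
```

Call:
move_arm --targets "-1 0 0 0.5 0 0 0;-1 0 0 0.5 0 0 0;-1 0 0 0.5 0 0 0;-1 0 0 0 0 0 0;-1 0 0 0 0 0 0"

```text
clock: 36.52
eef_pos: [407.2, 406.3, 90.5]
tool_rot: [3.141, 0.0, 0.05]
force: [0.2, -0.1, -1.0]
width: 23.7
gripper_force: 59.3
```

Run:
```python
from h import *
go(407,405.5,45,0.05)
```

```text
pose [407.2 406.3  90.5] [3.141 0.    0.05 ] F [ 0.2 -0.1 -1. ] t 36.5167
delta cm [-0.03  0.08  4.55] n 2 per [-0.014  0.038  2.276] turn z 0.01
```

Call:
move_arm --targets "-1 0 0.06 0.4 0 0 0;-1 0 0 0.4 0 0 0;-1 0 0 0.4 0 0 0;-1 0 0 0 0 0 0;-1 0 0 0 0 0 0"

```text
clock: 36.93
eef_pos: [407.1, 405.5, 78.1]
tool_rot: [3.141, 0.001, 0.05]
force: [-0.5, -0.2, -0.2]
width: 24.1
gripper_force: 59.3
```

Call:
move_arm --targets "-1 0 0 0.4 0 0 0;-1 0 0 0.4 0 0 0;-1 0 0 0 0 0 0;-1 0 0 0 0 0 0"

```text
clock: 37.27
eef_pos: [407.1, 405.5, 70.2]
tool_rot: [3.141, 0.0, 0.05]
force: [0.2, 0.1, -0.1]
width: 23.8
gripper_force: 59.3
```

Call:
move_arm --targets "-1 0 0 0.4 0 0 0;-1 0 0 0.4 0 0 0;-1 0 0 0 0 0 0;-1 0 0 0 0 0 0"

```text
clock: 37.6
eef_pos: [407.1, 405.5, 62.1]
tool_rot: [3.141, 0.001, 0.05]
force: [-0.3, -0.4, -0.3]
width: 24.3
gripper_force: 59.3
```

Going smoothly; 17 mm left.

Call:
move_arm --targets "-1 0 0 0.4 0 0 0;-1 0 0 0.4 0 0 0;-1 0 0 0 0 0 0;-1 0 0 0 0 0 0"

```text
clock: 37.93
eef_pos: [407.1, 405.5, 54.2]
tool_rot: [3.141, 0.0, 0.05]
force: [-0.6, 0.4, 0.2]
width: 23.9
gripper_force: 59.3
```

Call:
move_arm --targets "-1 0 0 0.4 0 0 0;-1 0 0 0.3 0 0 0;-1 0 0 0 0 0 0;-1 0 0 0 0 0 0"

```text
clock: 38.27
eef_pos: [407.2, 405.6, 47.2]
tool_rot: [3.141, 0.0, 0.05]
force: [-0.0, 0.7, -0.8]
width: 23.7
gripper_force: 59.3
```

Call:
move_arm --targets "-1 0 0 0.2 0 0 0;-1 0 0 0.1 0 0 0;-1 0 0 0 0 0 0;-1 0 0 0 0 0 0"

```text
clock: 38.6
eef_pos: [407.5, 405.9, 45.0]
tool_rot: [-3.141, -0.0, 0.05]
force: [-0.5, -0.5, 4.6]
width: 23.6
gripper_force: 60.0
```

Call:
move_arm --targets "-1 0 0 0.1 0 0 0;-1 0 0 0 0 0 0;0 0 0 0 0 0 0;0 0 0 0 0 0 0;0 0 0 0 0 0 0"

```text
clock: 39.02
eef_pos: [407.3, 405.8, 43.4]
tool_rot: [-3.142, -0.0, 0.05]
force: [-0.5, -0.2, 0.1]
width: 42.6
gripper_force: 0.0
```

Call:
move_arm --targets "0 0 0 -1.5 0 0 0;0 0 0 -2.5 0 0 0;0 0 0 -3 0 0 0;0 0 0 -3 0 0 0;0 0 0 -2 0 0 0"

```text
clock: 39.43
eef_pos: [408.0, 406.4, 165.8]
tool_rot: [-3.14, -0.002, 0.05]
force: [0.9, 0.7, 0.3]
width: 42.7
gripper_force: 0.0
```

Call:
move_arm --targets "0 1.52 3.59 0 0 0 0;0 1.52 3.59 0 0 0 0;0 1.52 3.59 0 0 0 0;0 1.52 3.59 0 0 0 0;0 1.52 3.59 0 0 0 0"

```text
clock: 39.85
eef_pos: [492.6, 228.6, 163.4]
tool_rot: [3.141, 0.0, 0.051]
force: [0.7, -0.0, -0.8]
width: 42.4
gripper_force: 0.0
```

Call:
move_arm --targets "0 1.52 3.59 0 0 0 0;0 1.52 3.59 0 0 0 0;0 1.52 3.59 0 0 0 0;0 1.52 3.59 0 0 0 0;0 1.52 3.59 0 0 0 0"

```text
clock: 40.27
eef_pos: [577.5, 52.9, 163.3]
tool_rot: [-3.142, 0.0, 0.05]
force: [1.3, 1.3, 0.1]
width: 42.8
gripper_force: 0.0
```

Call:
move_arm --targets "0 1.52 3.59 0 0 0 0;0 1.52 3.59 0 0 0 0;0 1.52 3.59 0 0 0 0;0 1.52 3.59 0 0 0 0;0 1.52 3.59 0 0 0 0"

```text
clock: 40.68
eef_pos: [662.3, -122.6, 163.1]
tool_rot: [-3.141, 0.001, 0.05]
force: [0.7, 0.7, 0.4]
width: 42.8
gripper_force: 0.0
```

Call:
move_arm --targets "0 0 0 2 0 0 0;0 0 0 2 0 0 0;0 0 0 1.5 0 0 0;0 0 0 0 0 0 0;0 0 0 0 0 0 0"

```text
clock: 41.1
eef_pos: [661.2, -120.5, 107.5]
tool_rot: [-3.141, 0.002, 0.05]
force: [-0.3, -1.2, 0.6]
width: 42.8
gripper_force: 0.0
```

Run:
```python
from h import *
go(662,-121,35,0.05)
```

```text
pose [ 661.2 -120.5  107.5] [-3.141e+00  2.000e-03  5.000e-02] F [-0.3 -1.2  0.6] t 41.1
delta cm [0.1  0.06 7.25] n 2 per [0.048 0.03  3.623] turn z 0.01
```

Call:
move_arm --targets "0 0.05 0.05 2 0 0 0;0 0 0 2 0 0 0;0 0 0 1.5 0 0 0;0 0 0 0 0 0 0;0 0 0 0 0 0 0"

```text
clock: 41.52
eef_pos: [662.9, -121.0, 54.2]
tool_rot: [3.141, -0.0, 0.05]
force: [0.3, -0.5, 1.0]
width: 43.0
gripper_force: 0.0
```

Call:
move_arm --targets "0 0 0 1 0 0 0;0 0 0 0.5 0 0 0;0 0 0 0.25 0 0 0;0 0 0 0 0 0 0;0 0 0 0 0 0 0"

```text
clock: 41.93
eef_pos: [662.6, -121.2, 36.2]
tool_rot: [3.142, -0.0, 0.05]
force: [-0.0, -0.1, -0.2]
width: 42.4
gripper_force: 0.0
```

Call:
move_arm --targets "-1 0 0 0 0 0 0;-1 0 0 0 0 0 0;-1 0 0 0 0 0 0;-1 0 0 0 0 0 0;-1 0 0 0 0 0 0"

```text
clock: 42.35
eef_pos: [663.0, -121.2, 36.7]
tool_rot: [3.141, -0.001, 0.05]
force: [-0.7, 0.1, 4.5]
width: 23.8
gripper_force: 59.0
```

Call:
move_arm --targets "-1 0 0 0 0 0 0;-1 0 0 0 0 0 0;-1 0 0 0 0 0 0;-1 0 0 0 0 0 0"

```text
clock: 42.68
eef_pos: [663.0, -121.2, 36.7]
tool_rot: [3.141, -0.001, 0.05]
force: [0.0, 1.0, 5.3]
width: 24.2
gripper_force: 59.1
```

Call:
move_arm --targets "-1 0 0 -1 0 0 0;-1 0 0 -2.5 0 0 0;-1 0 0 -3 0 0 0;-1 0 0 -3 0 0 0;-1 0 0 -3.5 0 0 0"

```text
clock: 43.1
eef_pos: [661.0, -120.9, 166.2]
tool_rot: [-3.141, 0.003, 0.05]
force: [0.1, 0.0, -1.0]
width: 23.6
gripper_force: 59.1
```

Call:
move_arm --targets "-1 -1.39 -3.65 0 0 0 0;-1 -1.39 -3.65 0 0 0 0;-1 -1.39 -3.65 0 0 0 0;-1 -1.39 -3.65 0 0 0 0;-1 -1.39 -3.65 0 0 0 0"

```text
clock: 43.52
eef_pos: [582.6, 59.0, 166.3]
tool_rot: [-3.142, 0.0, 0.05]
force: [0.4, 0.9, -0.8]
width: 24.0
gripper_force: 59.2
```

Call:
move_arm --targets "-1 -1.39 -3.65 0 0 0 0;-1 -1.39 -3.65 0 0 0 0;-1 -1.39 -3.65 0 0 0 0;-1 -1.39 -3.65 0 0 0 0;-1 -1.39 -3.65 0 0 0 0"

```text
clock: 43.93
eef_pos: [504.1, 237.8, 166.2]
tool_rot: [3.141, 0.0, 0.05]
force: [1.5, -0.0, -0.6]
width: 23.8
gripper_force: 59.2
```

Call:
move_arm --targets "-1 -1.39 -3.65 0 0 0 0;-1 -1.39 -3.65 0 0 0 0;-1 -1.39 -3.65 0 0 0 0;-1 0 0 0 0 0 0;-1 0 0 0 0 0 0"

```text
clock: 44.35
eef_pos: [455.9, 346.9, 166.0]
tool_rot: [-3.141, 0.001, 0.057]
force: [0.2, -0.1, -1.0]
width: 23.8
gripper_force: 59.3
```

Call:
move_arm --targets "-1 0 0 1.5 0 0 0;-1 0 0 2 0 0 0;-1 0 0 1.8 0 0 0;-1 0 0 0 0 0 0;-1 0 0 0 0 0 0"

```text
clock: 44.77
eef_pos: [458.4, 341.8, 112.5]
tool_rot: [3.139, 0.002, 0.048]
force: [0.3, 0.6, -0.3]
width: 23.9
gripper_force: 59.3
```

Run:
```python
from h import *
go(458.8,344.4,92,0.05)
```

```text
pose [458.4 341.8 112.5] [3.139e+00 2.000e-03 4.800e-02] F [ 0.3  0.6 -0.3] t 44.7667
delta cm [ 0.06 -0.26  2.05] n 1 per [ 0.058 -0.262  2.054] turn z -0.11
```

Call:
move_arm --targets "-1 0 -0.1 0.8 0 0 0;-1 0 0 0 0 0 0;-1 0 0 0 0 0 0;-1 0 0 0 0 0 0;-1 0 0 0 0 0 0"

```text
clock: 45.18
eef_pos: [458.6, 344.9, 105.6]
tool_rot: [-3.141, -0.001, 0.05]
force: [0.6, 0.2, -2.0]
width: 23.5
gripper_force: 59.3
```

Run:
```python
from h import *
go(458.8,344.4,92,0.05)
```

```text
pose [458.6 344.9 105.6] [-3.141e+00 -1.000e-03  5.000e-02] F [ 0.6  0.2 -2. ] t 45.1833
delta cm [0.02 0.06 1.36] n 1 per [0.021 0.055 1.359] turn z 0.0
```

Call:
move_arm --targets "-1 0 0.04 0.6 0 0 0;-1 0 0 0.6 0 0 0;-1 0 0 0.6 0 0 0;-1 0 0 0 0 0 0;-1 0 0 0 0 0 0"

```text
clock: 45.6
eef_pos: [457.8, 344.0, 86.3]
tool_rot: [3.141, 0.001, 0.05]
force: [-0.4, 0.2, -1.1]
width: 23.7
gripper_force: 59.3
```

Call:
move_arm --targets "-1 0 0 0.4 0 0 0;-1 0 0 0.4 0 0 0;-1 0 0 0 0 0 0;-1 0 0 0 0 0 0"

```text
clock: 45.93
eef_pos: [458.1, 344.2, 78.7]
tool_rot: [3.141, 0.0, 0.05]
force: [0.3, 0.1, -1.2]
width: 23.8
gripper_force: 59.3
```

Call:
move_arm --targets "-1 0 0 0.4 0 0 0;-1 0 0 0.4 0 0 0;-1 0 0 0 0 0 0;-1 0 0 0 0 0 0"

```text
clock: 46.27
eef_pos: [458.0, 344.1, 70.7]
tool_rot: [3.141, 0.001, 0.05]
force: [-0.7, 1.0, -1.8]
width: 23.6
gripper_force: 59.3
```

Call:
move_arm --targets "-1 0 0 0.4 0 0 0;-1 0 0 0.4 0 0 0;-1 0 0 0 0 0 0;-1 0 0 0 0 0 0"

```text
clock: 46.6
eef_pos: [458.0, 344.1, 62.6]
tool_rot: [3.141, 0.001, 0.05]
force: [0.3, -0.4, 0.1]
width: 23.6
gripper_force: 59.3
```

Call:
move_arm --targets "-1 0 0 0.4 0 0 0;-1 0 0 0.4 0 0 0;-1 0 0 0 0 0 0;-1 0 0 0 0 0 0"

```text
clock: 46.93
eef_pos: [458.0, 344.1, 54.7]
tool_rot: [3.141, 0.001, 0.05]
force: [-0.3, -0.3, -1.2]
width: 23.8
gripper_force: 59.3
```

Call:
move_arm --targets "-1 0 0 0.4 0 0 0;-1 0 0 0.2 0 0 0;-1 0 0 0 0 0 0;-1 0 0 0 0 0 0"

```text
clock: 47.27
eef_pos: [458.1, 344.2, 48.8]
tool_rot: [3.141, 0.0, 0.05]
force: [-0.3, 0.5, -0.7]
width: 23.2
gripper_force: 59.3
```

Call:
move_arm --targets "-1 0 0 0.2 0 0 0;-1 0 0 0.15 0 0 0;-1 0 0 0 0 0 0;-1 0 0 0 0 0 0"

```text
clock: 47.6
eef_pos: [458.5, 344.5, 46.6]
tool_rot: [-3.141, -0.001, 0.05]
force: [-2.0, -1.6, 8.0]
width: 24.2
gripper_force: 60.5
```

Call:
move_arm --targets "-1 0 0 0 0 0 0;0 0 0 -0.1 0 0 0;0 0 0 0 0 0 0;0 0 0 0 0 0 0;0 0 0 0 0 0 0"

```text
clock: 48.02
eef_pos: [458.3, 344.3, 46.4]
tool_rot: [3.142, -0.0, 0.05]
force: [0.2, -1.4, 0.2]
width: 42.4
gripper_force: 0.0
```

Call:
move_arm --targets "0 0 0 -1.5 0 0 0;0 0 0 -2.5 0 0 0;0 0 0 -2.5 0 0 0;0 0 0 -2.5 0 0 0;0 0 0 0 0 0 0"

```text
clock: 48.43
eef_pos: [460.9, 346.3, 140.9]
tool_rot: [-3.137, -0.007, 0.05]
force: [0.1, 0.5, 0.7]
width: 43.2
gripper_force: 0.0
```

Call:
move_arm --targets "0 2.59 2.63 0 0 0 0;0 2.59 2.63 0 0 0 0;0 2.59 2.63 0 0 0 0;0 2.59 2.63 0 0 0 0;0 2.59 2.63 0 0 0 0"

```text
clock: 48.85
eef_pos: [594.9, 218.0, 135.9]
tool_rot: [3.141, 0.001, 0.05]
force: [0.3, 1.2, 0.5]
width: 42.5
gripper_force: 0.0
```

Call:
move_arm --targets "0 2.59 2.63 0 0 0 0;0 0 0 0 0 0 0;0 0 0 0 0 0 0;0 0 0 0 0 0 0"

```text
clock: 49.18
eef_pos: [620.5, 194.9, 135.6]
tool_rot: [-3.141, 0.002, 0.05]
force: [-0.2, 0.1, -0.5]
width: 42.6
gripper_force: 0.0
```

Run:
```python
from h import *
go(621.2,194.5,60,0.048)
c=shot('wrist'); u,v=proj(c,(621.2,194.5,102)).astype(int); im=c['im'].astype(int)
m=np.zeros(im.shape[:2],bool); m[v-45:v+45,u-45:u+45]=1
for a,k in blobs((im.max(2)<60)&m,100):
    (x,y),r=cv2.minEnclosingCircle(k); print('knob?',(u,v),x,y,r,plane(c,x,y,96).round(1))
```

```text
pose [620.5 194.9 135.6] [-3.141e+00  2.000e-03  5.000e-02] F [-0.2  0.1 -0.5] t 49.1833
delta cm [0.09 0.05 7.56] n 2 per [0.043 0.025 3.781] turn z 0.11
knob? (np.int64(321), np.int64(221)) 321.5 216.59756469726562 20.892906188964844 [622.5 194.4  96. ]
```

Call:
move_arm --targets "0 0.1 0.05 2 0 0 0;0 0 0 2.5 0 0 0;0 0 0 2 0 0 0;0 0 0 0.8 0 0 0;0 0 0 0.2 0 0 0"

```text
clock: 49.65
eef_pos: [619.9, 195.3, 59.7]
tool_rot: [3.141, 0.004, 0.053]
force: [0.7, 0.4, 0.3]
width: 42.6
gripper_force: 0.0
```

Call:
move_arm --targets "0 0 0 0 0 0 0;0 0 0 0 0 0 0;-1 0 0 0 0 0 0;-1 0 0 0 0 0 0;-1 0 0 0 0 0 0"

```text
clock: 50.07
eef_pos: [623.4, 194.6, 63.3]
tool_rot: [-3.141, -0.003, 0.05]
force: [-1.3, -0.5, 6.0]
width: 23.7
gripper_force: 58.7
```

Call:
move_arm --targets "-1 0 0 0 0 0 0;-1 0 0 0 0 0 0;-1 0 0 0 0 0 0;-1 0 0 0 0 0 0;-1 0 0 0 0 0 0"

```text
clock: 50.48
eef_pos: [623.4, 194.6, 63.3]
tool_rot: [-3.141, -0.003, 0.05]
force: [-1.4, 0.4, 6.3]
width: 23.7
gripper_force: 58.8
```

Call:
move_arm --targets "-1 0 0 -1 0 0 0;-1 0 0 -2.5 0 0 0;-1 0 0 -2.5 0 0 0;-1 0 0 -2.5 0 0 0;-1 0 0 -2.5 0 0 0"

```text
clock: 50.9
eef_pos: [621.9, 193.7, 172.9]
tool_rot: [3.141, 0.001, 0.05]
force: [0.5, 0.1, -2.7]
width: 23.5
gripper_force: 59.1
```

Call:
move_arm --targets "-1 -1.94 3 0 0 0 0;-1 -2 3 0 0 0 0;-1 -2 3 0 0 0 0;-1 -0.5 3.5 0 0 0 0;-1 -0.5 3.5 0 0 0 0"

```text
clock: 51.32
eef_pos: [559.5, 29.8, 172.2]
tool_rot: [-3.142, 0.0, 0.052]
force: [0.2, -0.3, -1.3]
width: 23.7
gripper_force: 59.2
```

Call:
move_arm --targets "-1 0 3.2 0 0 0 0;-1 1.9 2.5 0 0 0 0;-1 1.9 2.5 0 0 0 0;-1 1.9 2.5 0 0 0 0;-1 1.9 2.5 0 0 0 0"

```text
clock: 51.73
eef_pos: [643.9, -98.8, 172.1]
tool_rot: [-3.142, 0.0, 0.05]
force: [-0.5, 0.2, -1.7]
width: 23.5
gripper_force: 59.2
```

Call:
move_arm --targets "-1 1.9 2.5 0 0 0 0;-1 0 0 0 0 0 0;-1 0 0 0 0 0 0;-1 0 0 0 0 0 0;-1 0 0 0 0 0 0"

```text
clock: 52.15
eef_pos: [663.0, -119.6, 171.5]
tool_rot: [-3.14, 0.001, 0.052]
force: [-0.0, 0.2, -2.7]
width: 23.4
gripper_force: 59.3
```

Run:
```python
from h import *
go(664.4,-121.2,75.4,0.05); s=read_state(); print(s['width'],s['gripper_force'])
c=shot('wrist','w11.png')
```

```text
pose [ 663.  -119.6  171.5] [-3.14e+00  1.00e-03  5.20e-02] F [-0.   0.2 -2.7] t 52.15
delta cm [0.14 0.18 9.61] n 3 per [0.046 0.058 3.204] turn z 0.09
23.383022291768782 59.33003604412079
```

Call:
move_arm --targets "-1 0.14 0.18 1 0 0 0;-1 0 0 1 0 0 0;-1 0 0 1 0 0 0;-1 0 0 0 0 0 0;-1 0 0 0 0 0 0"

```text
clock: 52.62
eef_pos: [664.2, -122.7, 140.0]
tool_rot: [-3.141, 0.003, 0.05]
force: [0.0, 0.2, -2.2]
width: 23.2
gripper_force: 59.3
```

Run:
```python
from h import *
go(664.4,-121.2,75.4,0.05)
```

```text
pose [ 664.2 -122.7  140. ] [-3.141e+00  3.000e-03  5.000e-02] F [ 0.   0.2 -2.2] t 52.6167
delta cm [ 0.04 -0.14  6.46] n 2 per [ 0.021 -0.072  3.229] turn z 0.02
```

Call:
move_arm --targets "-1 0.04 -0.12 0.5 0 0 0;-1 0 0 0.5 0 0 0;-1 0 0 0 0 0 0;-1 0 0 0.5 0 0 0;-1 0 0 0 0 0 0"

```text
clock: 53.03
eef_pos: [665.2, -121.7, 125.7]
tool_rot: [-3.141, 0.001, 0.05]
force: [0.5, -0.2, -3.0]
width: 23.2
gripper_force: 59.3
```

Call:
move_arm --targets "-1 0 0 0.6 0 0 0;-1 0 0 0.6 0 0 0;-1 0 0 0.6 0 0 0;-1 0 0 0 0 0 0;-1 0 0 0 0 0 0"

```text
clock: 53.45
eef_pos: [665.1, -121.7, 107.8]
tool_rot: [-3.141, 0.001, 0.05]
force: [-0.1, -0.4, -2.4]
width: 23.3
gripper_force: 59.3
```

Call:
move_arm --targets "-1 0 0 0.6 0 0 0;-1 0 0 0.6 0 0 0;-1 0 0 0.6 0 0 0;-1 0 0 0 0 0 0;-1 0 0 0 0 0 0"

```text
clock: 53.87
eef_pos: [665.1, -121.7, 89.8]
tool_rot: [-3.141, 0.001, 0.05]
force: [-0.1, -0.8, -2.0]
width: 23.7
gripper_force: 59.3
```

Run:
```python
from h import *
go(664.4,-121.2,75.4,0.05)
```

```text
pose [ 665.1 -121.7   89.8] [-3.141e+00  1.000e-03  5.000e-02] F [-0.1 -0.8 -2. ] t 53.8667
delta cm [-0.07 -0.05  1.44] n 1 per [-0.067 -0.053  1.437] turn z 0.01
```

Call:
move_arm --targets "-1 -0.05 -0.04 0.6 0 0 0;-1 0 0 0.5 0 0 0;-1 0 0 0 0 0 0;-1 0 0 0 0 0 0"

```text
clock: 54.2
eef_pos: [664.7, -121.3, 79.0]
tool_rot: [-3.141, 0.001, 0.05]
force: [-0.5, -0.5, -3.2]
width: 23.4
gripper_force: 59.3
```

Call:
move_arm --targets "-1 0 0 0.2 0 0 0;-1 0 0 0.2 0 0 0;-1 0 0 0 0 0 0;-1 0 0 0 0 0 0"

```text
clock: 54.53
eef_pos: [665.1, -121.4, 75.5]
tool_rot: [3.142, -0.0, 0.05]
force: [-0.9, 0.4, -1.9]
width: 23.7
gripper_force: 59.6
```

Call:
move_arm --targets "-1 0 0 0.1 0 0 0;-1 0 0 0 0 0 0;-1 0 0 0 0 0 0"

```text
clock: 54.78
eef_pos: [665.2, -121.5, 75.3]
tool_rot: [3.142, -0.0, 0.05]
force: [-2.4, 0.4, 4.1]
width: 23.9
gripper_force: 60.1
```

Seated at 75.3, as predicted. Next I release, rise, back off, and inspect the lid and then the rail.

Call:
move_arm --targets "0 0 0 -0.1 0 0 0;0 0 0 0 0 0 0;0 0 0 0 0 0 0;0 0 0 0 0 0 0;0 0 0 -1.5 0 0 0"

```text
clock: 55.2
eef_pos: [662.8, -121.0, 87.7]
tool_rot: [-3.14, 0.005, 0.05]
force: [-0.1, -0.5, -0.9]
width: 42.8
gripper_force: 0.0
```

Call:
move_arm --targets "0 0 0 -3 0 0 0;0 0 0 -3 0 0 0;0 -1 0 -3 0 0 0;0 -2 0 -3 0 0 0;0 -3 -2 -3 0 0 0"

```text
clock: 55.62
eef_pos: [608.5, -110.8, 238.7]
tool_rot: [3.138, -0.003, 0.045]
force: [1.1, -0.2, 0.9]
width: 42.6
gripper_force: 0.0
```

Call:
move_arm --targets "0 -3 -3 0 0 0 0;0 -3 -3 0 0 0 0;0 -2 -3.5 0 0 0 0;0 -2 -3.5 0 0 0 0;0 -2 -3.5 0 0 0 0"

```text
clock: 56.03
eef_pos: [479.5, 52.4, 237.5]
tool_rot: [-3.141, -0.001, 0.049]
force: [0.2, 0.8, -0.1]
width: 42.7
gripper_force: 0.0
```

Call:
move_arm --targets "0 0 -3 -1 0 0 0;0 0 -3 -1 0 0 0;0 0 0 -1 0 0 0;0 0 0 0 0 0 0;0 0 0 0 0 0 0"

```text
clock: 56.45
eef_pos: [478.0, 110.8, 267.4]
tool_rot: [3.141, -0.001, 0.05]
force: [0.3, -0.1, -0.9]
width: 42.6
gripper_force: 0.0
```

Run:
```python
from h import *
c=shot('wrist','w12.png'); s=read_state(); print(s['eef_pos'],s['clock'])
lid(c); arms(c)
im=c['im'].astype(int)
for z,H in ((88,(407,405.7)),(88,(458,344.4))):
    u,v=proj(c,(*H,z)); print('pin head expected',u.round(),v.round())
t=shot('side'); u,v=proj(t,(435,375,60)).astype(int)
a=cv2.resize(t['im'][v-40:v+40,u-50:u+50,::-1],(400,320),interpolation=cv2.INTER_CUBIC)
b=cv2.resize(c['im'][:,:,::-1],(480,300)); 
o=np.zeros((600,640,3),np.uint8); o[:300,:480]=b; o[300:,:375]=cv2.resize(a,(375,300)); 
u,v=proj(t,(662,-121,50)).astype(int); o[300:,375:]=cv2.resize(t['im'][v-35:v+35,u-31:u+31,::-1],(265,300),interpolation=cv2.INTER_CUBIC)
cv2.imwrite('pics/final.png',o)
```

```text
[477.60667334 110.01802021 266.81271921] 56.5
lid [309.7 145.2] [ 57.  105.1] 88.16
lid [ 628.5 -122.5] [73.  71.4] 2.86
lid [466.9 206.7] [439.7 774.9] 14.35
knob [584.   3.  20.] [ 654.8 -117.4  108. ]
white [136. 218.] centre [415.3 339.6] size [249.6 174.2] yaw -0.857
white [574. 147.] centre [ 523.7 -211.9] size [95.5 34.3] yaw 0.0
white [165. 136.] centre [510.6 310. ] size [62.2 55.8] yaw 0.696
white [564.  38.] centre [ 645.5 -168.5] size [86.  84.3] yaw 0.05
pin head expected 59.0 229.0
pin head expected 107.0 188.0
```

View pics/final.png

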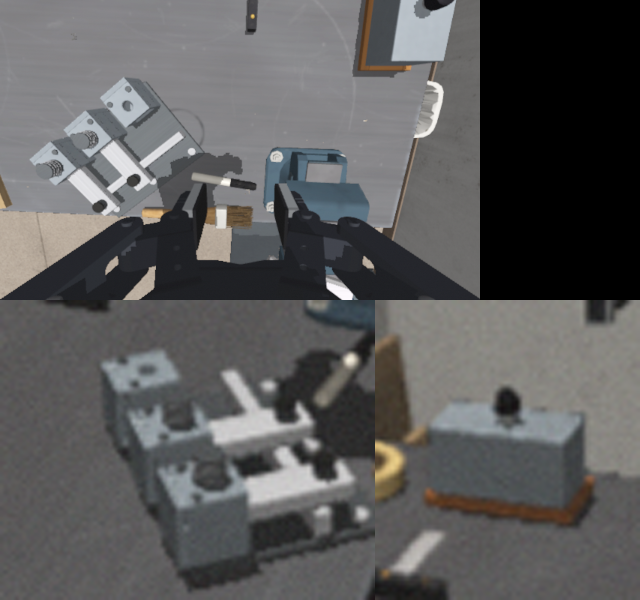

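The final picture shows both arms in forks 1 and 2 with pin heads flat on the lugs, and the lid level on its plinth. No loose arm remains, and the marker and square have not moved. I am handing the job in.

```bash
python3 -c "
from cell import order
print(order.finish_job())"
```

```text
the job is handed in; nothing more can be done
None
```

The job is handed in at about 57 s on the robot's clock: both stop arms found on the bench are in forks 1 and 2 with their pins fully home, the spare pin is still in the box, the lid is back on and seated, and the square and marker were left untouched.

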